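Fetch the soap from behind the wash things

ROBOT

A 6-joint arm with a two-finger parallel gripper is mounted at the origin on the work surface. World frame = base frame: x ahead of the robot, y to its left, z up, the work surface at z = 0. Lengths are in mm, angles in degrees, forces in N, time in s.
With the tool pointing down it reaches from about 350 to 850 mm from the base axis. Payload 8.1 kg.
Tool frame: the origin (TCP) lies at the very end of the fingers, on their centre line; the grasp point (between the pads) lies 19 mm behind it; z points along the fingers, y is the direction in which the jaws open and shut (so a half turn about z gives the same grasp; the last joint's range is limited). The gripper opens to 85 mm and grips with 20 to 120 N. Pads are 22 mm wide; open, the fingers measure 114 mm over their backs; the gripper's body (76 mm by 85 mm) begins 54 mm behind the grasp point. The pads swing forward as they close: fully open they stand 13 mm farther back than shut.
Start: joints at [-68.319, 7.471, 85.268, -0, 87.261, -4.893], TCP at [268.43, -536.611, 231.292] pointing down, gripper open.
Joint ranges: [-169.43, 169.43], [-51.17, 129.36], [1.28, 143.12], [-76.62, 256.62], [0, 156.53], [-152.29, 152.29]. Speed limits (degrees/s): [136.94, 136.94, 159.86, 180, 180, 180].

INTERFACE

Orientations are given as [roll, pitch, yaw] about the fixed x, y, z axes, in that order (R = Rz(yaw) Ry(pitch) Rx(roll)).
In Python, from bench import r gives the robot as it stands.
- The arm moves only by the shell command python3 -m jog 'ROWS' [OPENING] [FORCE]. ROWS is JSON, a list of rows, each a list of 6 numbers: the shift along the tool's x, y, z normalised to -1 to 1, where 1 is 0.25 m, then the turn, a rotation vector about the tool's x, y, z normalised to -1 to 1, where 1 is pi rad. In form: [[x, y, z, ax, ay, az], ...]. A call has 1 to 10 rows; each row is the pose to reach, as a shift and turn from the pose commanded when the call began, along the tool's axes at that moment, turning the shorter way round; what a row does not reach only later rows make up. A row lasts 1/10 s, in which the tool goes at most 50 mm and 8.59 degrees, less where a joint would pass 70% of its speed; a pose out of reach is approached as far as the arm can. A call with a number of a shift or a turn outside -1 to 1 is refused whole. A call with a gripper value outside its range is refused whole. OPENING is the opening, from 0 (shut) to 1 (fully open), set as the call begins (- or left out, the last holds). The fingers move at their own pace and stop on an object; FORCE is the grip in N (left out, the last holds). Time passes only in rows, so rows that repeat a pose let the fingers close. It gives the time, the measured TCP pose, the force and the opening at its end, in the units of the state.
- r.sense(): the state, without advancing time (a new reading comes with each control period).
- r.snapshot(name): name is "scene" or "top" or "wrist"; returns a dict with "pixels" (420x560x3 uint8, red, green, blue), "intrinsics" (3x3 intrinsics, pixels), "dist" ([k1, k2, p1, p2, k3] as OpenCV has them; the pictures are not rectified), "extrinsics" (4x4, takes a point from camera to world coordinates). Camera axes: x right, y down, z forward; pixel columns grow to the right and rows downward; lengths in mm; the calibration is good to about 2 mm. A picture is of the moment at which its call begins. There is no depth.
- r.hand_in(): hands the job in, once; it reports no verdict.
The state is a dict: "time": time; "joint_pos": joint angles; "qd": joint speeds; "joint_efforts": joint torques, N m; "tool_pos": TCP position; "tcp_rot": TCP orientation; "ft_force": force on the tool from outside, world axes, zero at the start; "wrist_torque": the same for the moment, N m; "finger_gap": finger opening in mm.
Only numpy, scipy, OpenCV 4.12 (cv2) and the standard library are available. Lean on these libraries where they do the work, as an engineer would, in place of code of your own. Each camera call takes 0.05 s, during which the arm holds its last target.

TASK

The cream soap bar lies at the back of the white organiser tray, hemmed in by the amber bottle, the blue shaker can and the green jar in front of it. Stand all three containers on the black side mat first, then lay the soap on the blue soap dish, centred, flat and lengthways along the dish; only then put each container back upright on the very spot of the tray it came from. Never tip a container over, and leave the scrub brush and the pink dipper where they are.

Things in the scene. Friction and masses are not known exactly. Their poses are not given: they have to be found in the camera images.
- bottle_mid (a point): Amber bottle with a paper label and a black cap, closed, upright, 100 mm tall, 48 mm in diameter up to 74 mm above its foot, then a shoulder and a 30 mm cap. The point is on its axis, 50 mm above its foot. One of three in a row on the organiser tray, in any order, 7 mm apart, soap about 10 mm behind: grip at mid-height to 15 mm above, fingers before and behind (along the tray's x). 0.1 to 0.25 kg.
- shaker_mid (a point): Blue shaker can with a white perforated top, closed, upright, 100 mm tall, 50 mm in diameter up to 92 mm above its foot, then a 47 mm white top. The point is on its axis, 50 mm above its foot. One of three in a row on the organiser tray, in any order, 7 mm apart, soap about 10 mm behind: grip at mid-height to 15 mm above, fingers before and behind (along the tray's x). 0.1 to 0.25 kg.
- jar_mid (a point): Green jar with a yellow lid, closed, upright, 100 mm tall, 49 mm in diameter up to 80 mm above its foot, then a 50 mm yellow lid. The point is on its axis, 50 mm above its foot. One of three in a row on the organiser tray, in any order, 7 mm apart, soap about 10 mm behind: grip at mid-height to 15 mm above, fingers before and behind (along the tray's x). 0.1 to 0.25 kg.
- soap_mid (a point): Cream soap bar, 72 mm long (its x) by 46 mm wide (its y) by 26 mm high (z), lying flat at the back of the organiser tray behind the middle container, long side roughly along the row. The point is its centre, 13 mm above its underside. About 0.1 kg.
- organiser: White open organiser tray, fixed: 180 mm deep (its x, away from the robot), 200 mm wide (its y), walls 4 mm thick, 18 mm high, floor 4 mm thick. Origin: centre of its underside. Three grey 48 mm round spots on the floor at x = -36 mm, y = -57, 0 and 57 mm, mark where the containers stand (within 3 mm); the soap starts near x = 23 mm, y = 0.
- mat: Black rubber side mat, fixed, 250 mm long (its x) by 140 mm wide (its y), 3 mm thick, empty at the start, on the left or right side of the bench. Origin: centre of its underside. The three containers are parked standing here, room for all in one row along its length, about 80 mm apart.
- dish: Blue soap dish, fixed, 120 mm long (its x) by 80 mm wide (its y), on the side of the bench opposite the mat. Its flat top is 8 mm above the bench, with 5 mm thick lips 14 mm high across its two short ends only, leaving 110 mm between them. Origin: centre of its underside. The soap's long side goes along the dish's x, either way round.
- brush_mid (a point): Scrub brush with a red soft-grip handle and a wooden back, about 195 mm long (its x) by 50 mm wide, 38 mm high, loose on the bench beyond the organiser. To be left alone. The point is 20 mm above its underside at the centre of its head.
- dipper_mid (a point): Pink plastic dipper, an open bowl 104 mm across and 70 mm high with a handle reaching 157 mm from its centre along its y, loose on the bench beyond the organiser. To be left alone. The point is on the bowl's axis, 35 mm above its underside.

How it is judged (in metres and radians):
On the way, in this order (a step that is already met when the one before it is completed fails the run):
1. all three containers stand upright and released on the mat together, the soap still lying in the organiser tray (x of bottle_mid in the frame of mat between -0.12 and 0.12 m and y of bottle_mid in the frame of mat between -0.065 and 0.065 m and z of each of bottle_mid, shaker_mid, jar_mid in the frame of mat below 0.06 m and angle between each of bottle_mid, shaker_mid, jar_mid's own z axis and vertical below 0.15 rad and contact force between the fingers and bottle below 0.1 N and x of shaker_mid in the frame of mat between -0.12 and 0.12 m and y of shaker_mid in the frame of mat between -0.065 and 0.065 m and contact force between the fingers and shaker below 0.1 N and x of jar_mid in the frame of mat between -0.12 and 0.12 m and y of jar_mid in the frame of mat between -0.065 and 0.065 m and contact force between the fingers and jar below 0.1 N and distance of soap_mid from where it was at the start of the episode below 0.04 m), for 0.2 s.
2. the soap lies released on the dish, centred, flat and lengthways, while all three containers still stand on the mat (x of bottle_mid in the frame of mat between -0.12 and 0.12 m and y of bottle_mid in the frame of mat between -0.065 and 0.065 m and z of each of bottle_mid, shaker_mid, jar_mid in the frame of mat below 0.06 m and angle between each of bottle_mid, shaker_mid, jar_mid, soap_mid's own z axis and vertical below 0.15 rad and contact force between the fingers and bottle below 0.1 N and x of shaker_mid in the frame of mat between -0.12 and 0.12 m and y of shaker_mid in the frame of mat between -0.065 and 0.065 m and contact force between the fingers and shaker below 0.1 N and x of jar_mid in the frame of mat between -0.12 and 0.12 m and y of jar_mid in the frame of mat between -0.065 and 0.065 m and contact force between the fingers and jar below 0.1 N and horizontal distance between soap_mid and dish below 0.015 m and z of soap_mid in the frame of dish between 0.015 and 0.027 m and angle between the x axis of soap_mid and the x axis of dish, either way round below 0.3 rad and contact force between the fingers and soap below 0.1 N), for 0.2 s.
At the end, for the whole second after the job is handed in: The soap lies flat on the dish, within 15 mm of its centre and within 0.3 rad of its length; bottle, shaker and jar each stand upright within 15 mm of where they stood at the start; all are at rest (horizontal distance between soap_mid and dish below 0.015 m and z of soap_mid in the frame of dish between 0.015 and 0.027 m and angle between the x axis of soap_mid and the x axis of dish, either way round below 0.3 rad and angle between soap_mid's own z axis and vertical below 0.15 rad and linear speed of each of soap, bottle, shaker, jar below 0.02 m/s and angular speed of each of soap, bottle, shaker, jar below 0.2 rad/s and distance of each of bottle_mid, shaker_mid, jar_mid from where it was at the start of the episode below 0.015 m and angle between each of bottle_mid, shaker_mid, jar_mid's own z axis and vertical below 0.12 rad); the robot touches nothing.
It fails at once if the bottle is tipped over (angle between bottle_mid's own z axis and vertical above 0.7 rad).
It fails at once if the shaker is tipped over (angle between shaker_mid's own z axis and vertical above 0.7 rad).
It fails at once if the jar is tipped over (angle between jar_mid's own z axis and vertical above 0.7 rad).
It fails at once if the brush is disturbed (moved more than 30 mm) (distance of brush_mid from where it was at the start of the episode above 0.03 m).
It fails at once if the dipper is disturbed (moved more than 30 mm) (distance of dipper_mid from where it was at the start of the episode above 0.03 m).
It also fails if it takes over 144 s, if anything falls off the work surface, if the arm or the gripper's body presses on something with over 40 N, if the wrist force passes 120 N, or if a joint passes its speed limit or range.

## Working session

There is one attempt and no reset: what is moved stays moved. The work goes in short steps, Python scripts to look and compute and a shell command to move; the robot and the scene stay as the last step left them, time stands still between calls to the robot, and variables do not carry over. Pictures are saved under pics/ and viewed, and the job is handed in when it is done.

```bash
ls; mkdir -p pics
python3 - <<'E'
from bench import r
import cv2
print(r.sense())
for n in("scene","top","wrist"):
    s=r.snapshot(n); cv2.imwrite(f"pics/{n}0.png",s["pixels"][:,:,::-1]); print(n,s["intrinsics"],s["dist"],s["extrinsics"])
E
```

```text
pics
{'time': 0.0, 'joint_pos': array([-6.83194135e+01,  7.51589547e+00,  8.53305168e+01, -2.25860703e-03,
        8.72621465e+01, -4.89123416e+00]), 'qd': array([-0.09062793, -0.05808243,  0.02949409,  0.06235477,  0.05459491,
        0.0974066 ]), 'joint_efforts': array([-3.60005279e-04, -5.69404542e+01, -5.00553238e+01, -4.64662044e-04,
        1.46837987e-02, -1.72670752e-05]), 'tool_pos': array([ 268.20631433, -536.08571173,  230.22437517]), 'tcp_rot': array([-1.79891644e+02, -7.00859695e-03,  2.65719241e+01]), 'ft_force': array([-0.04874649, -0.35540599, -0.37242015]), 'wrist_torque': array([-0.01844816, -0.0273028 , -0.00519443]), 'finger_gap': 85.22408399374143}
scene [[431.22572001   0.         275.78435982]
 [  0.         431.22572001 202.92695298]
 [  0.           0.           1.        ]] [-0.12374303  0.          0.          0.          0.        ] [[-4.61126286e-01  7.23746761e-01 -5.13374302e-01  1.14379440e+03]
 [ 8.87219169e-01  3.85393311e-01 -2.53602331e-01  2.50947357e+02]
 [ 1.43071562e-02 -5.72418223e-01 -8.19836986e-01  8.74242345e+02]
 [ 0.00000000e+00  0.0000
[... 259 characters left out ...]
1  1.80832811e-01  4.46836405e+02]
 [-9.99816753e-01  1.91330666e-02 -6.20644525e-04 -1.27578836e+01]
 [-2.84958681e-03 -1.80811423e-01 -9.83513655e-01  1.10504527e+03]
 [ 0.00000000e+00  0.00000000e+00  0.00000000e+00  1.00000000e+00]]
wrist [[375.86632747   0.         279.42084506]
 [  0.         375.86632747 208.9024577 ]
 [  0.           0.           1.        ]] [-0.07809968  0.          0.          0.          0.        ] [[ 4.46973000e-01 -8.55536346e-01 -2.61290448e-01  3.34488140e+02]
 [-8.94544564e-01 -4.28220958e-01 -1.28128197e-01 -5.01924831e+02]
 [-2.27171639e-03  2.91005795e-01 -9.56718593e-01  3.72260102e+02]
 [ 0.00000000e+00  0.00000000e+00  0.00000000e+00  1.00000000e+00]]
```

View pics/scene0.png

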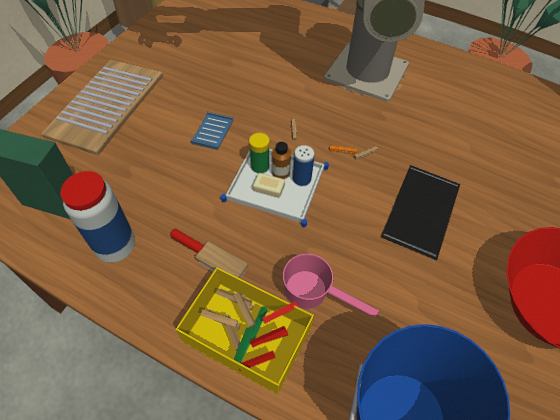

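View pics/top0.png

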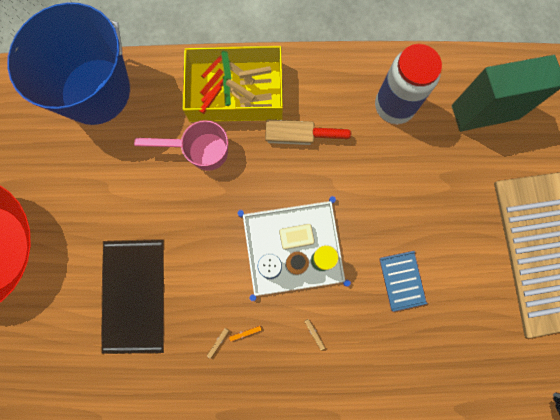

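View pics/wrist0.png

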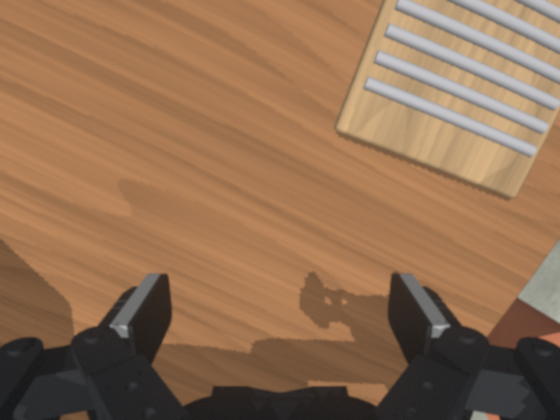

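The top view shows the organiser's blue corners at (241,213), (333,200), (347,284) and (253,298). The row from left to right is shaker (269,266), bottle (296,263), jar (326,258), with the soap at (297,236). The mat is at (133,297), on the robot's left, and the dish is at (403,281).

```bash
cat > h.py <<'E'
import numpy as np, cv2
from bench import r
def ray(s,uv):
    K,d,E=np.array(s["intrinsics"]),np.array(s["dist"]),np.array(s["extrinsics"])
    p=cv2.undistortPoints(np.array(uv,float).reshape(-1,1,2),K,d).reshape(-1,2)
    return E[:3,3],np.c_[p,np.ones(len(p))]@E[:3,:3].T
def cast(s,uv,z):
    o,D=ray(s,uv); return o+D*((z-o[2])/D[:,2])[:,None]
def proj(s,P):
    E=np.array(s["extrinsics"]);R=E[:3,:3].T
    rv=cv2.Rodrigues(R)[0]
    return cv2.projectPoints(np.array(P,float).reshape(-1,1,3),rv,-R@E[:3,3],np.array(s["intrinsics"]),np.array(s["dist"]))[0].reshape(-1,2)
def tri(s1,u1,s2,u2):
    o1,D1=ray(s1,u1);o2,D2=ray(s2,u2);a,b=D1[0],D2[0]
    t=np.linalg.lstsq(np.c_[a,-b],o2-o1,rcond=None)[0]
    p,q=o1+a*t[0],o2+b*t[1]; return (p+q)/2,np.linalg.norm(p-q)
def blobs(m,amin=30):
    m=cv2.morphologyEx(m.astype(np.uint8)*255,cv2.MORPH_OPEN,np.ones((2,2)))
    c,_=cv2.findContours(m,cv2.RETR_EXTERNAL,cv2.CHAIN_APPROX_NONE)
    return sorted([k for k in c if cv2.contourArea(k)>=amin],key=cv2.contourArea,reverse=True)
def hsv(s): return cv2.cvtColor(s["pixels"],cv2.COLOR_RGB2HSV).astype(int)
def rect(P):
    """min area rect of world xy; centre, sides, yaw of long side"""
    (c,wh,a)=cv2.minAreaRect(np.array(P[:,:2],np.float32))
    if wh[0]<wh[1]: wh=wh[::-1];a+=90
    return np.round(c,1),np.round(wh,1),round((a+90)%180-90,1)
E
python3 - <<'E'
from h import *
for n in("top","scene"):
    s=r.snapshot(n);H=hsv(s);h,S,V=H[...,0],H[...,1],H[...,2]
    p=s["pixels"].astype(int)
    X0,Y0,X1,Y1={"top":(80,180,450,370),"scene":(180,100,470,270)}[n]
    roi=np.zeros(h.shape,bool);roi[Y0:Y1,X0:X1]=1
    for nm,m,z in(("yellow",(h>22)&(h<34)&(S>170)&(V>150),104),("blue",(h>95)&(h<125)&(S>100)&(V>50),8),("black",(V<50),3),
      ("cream",(h>18)&(h<34)&(S>25)&(S<150)&(V>150),30),("white",(S<35)&(V>150),18)):
        for k in blobs(m&roi,12)[:6]:
            P=cast(s,k.reshape(-1,2),z); (c,_)=cv2.minEnclosingCircle(k)
            print(n,nm,cv2.contourArea(k),np.round(k.reshape(-1,2).mean(0)),*rect(P))
    cv2.imwrite(f"pics/{n}_crop.png",cv2.resize(s["pixels"][Y0:Y1,X0:X1,::-1],None,fx=2,fy=2,interpolation=cv2.INTER_CUBIC))
E
```

```text
top yellow 414.5 [327. 258.] [ 514.  -112.7] [47.4 45.4] -46.5
top blue 1758.5 [404. 282.] [ 464.3 -290.8] [117.  78.] 10.4
top blue 20.5 [348. 284.] [ 463.9 -166. ] [11. 11.] 87.8
top blue 19.5 [254. 298.] [435.6  40.8] [10.9 10.8] 89.0
top blue 17.0 [241. 214.] [622.   66.7] [11.4  9. ] -0.4
top blue 17.0 [333. 200.] [ 650.  -141.1] [11.6  9.1] -2.2
top black 89.5 [137. 312.] [409.1 299.6] [43.8 31.6] 32.9
top black 36.5 [128. 304.] [427.7 322. ] [24.1 22.6] 1.1
top black 25.0 [135. 321.] [388.7 303.2] [27.9 11.4] 70.0
top black 12.0 [133. 292.] [454.2 309.4] [17.2  7.5] -38.9
top cream 640.0 [297. 237.] [566.7 -57.3] [72.3 46.3] -79.7
top white 6031.0 [300. 252.] [542.5 -50.2] [199.4 180.1] -82.5
top white 35.0 [408. 299.] [ 426.1 -296.1] [55.   5.1] -80.0
top white 34.0 [406. 290.] [ 445.7 -292.8] [55.1  5. ] -79.9
top white 27.0 [402. 273.] [ 484.5 -284.8] [52.6  4.6] -79.8
top white 27.0 [400. 264.] [ 504.  -281.3] [53.3  4.7] -79.7
top white 26.0 [404. 281.] [ 465.2 -289.5] [55.2  4.4] -79.9
scene yellow 219.0 [260. 141.] [ 517.2 -107. ] [46.3 46.3] 28.1
scene blue 842.0 [213. 132.] [ 465.2 -284.5] [124.6  79.9] 9.8
scene blue 386.5 [304. 171.] [481.9   2.4] [89.3 50.5] 22.6
scene blue 27.0 [305. 224.] [622.   70.9] [19.6 12.1] 27.9
scene blue 24.5 [224. 199.] [ 649.6 -136. ] [21.7  9.9] 31.3
scene blue 18.0 [327. 166.] [433.8  47.1] [20.9 10.5] 23.6
scene black 3851.5 [423. 212.] [443.2 314.8] [224.6 138.2] 0.6
scene black 96.5 [282. 149.] [430.5 -86.6] [40.2 27.3] 27.4
scene black 92.0 [410. 248.] [564.5 317.2] [135.1   7.5] -88.8
scene cream 392.0 [270. 184.] [570.5 -50.3] [70.5 47.2] -80.3
scene white 1916.0 [279. 190.] [551.3 -42.7] [201.1 165.6] -82.3
scene white 198.5 [305. 154.] [431.3 -18.6] [49.1 48. ] 28.3
scene white 13.5 [269. 174.] [537.4 -70. ] [16.2 12. ] 55.4
scene white 13.0 [240. 172.] [ 565.5 -139.5] [42.6  4.7] 7.0
```

View pics/top_crop.png

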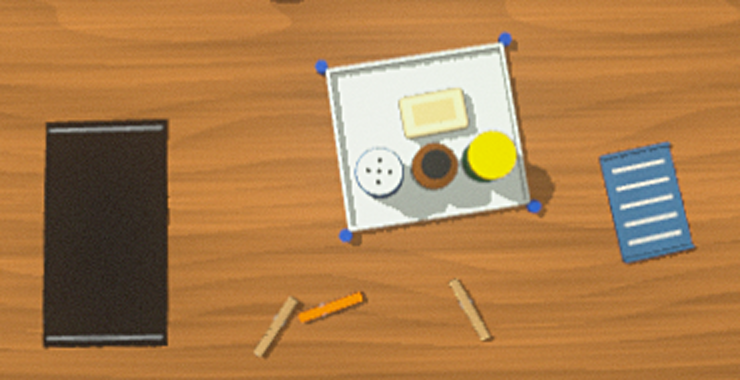

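View pics/scene_crop.png

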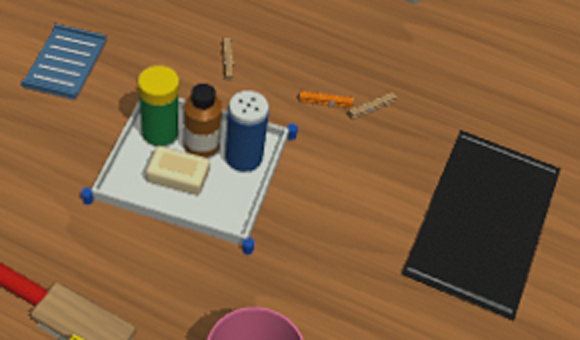

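```bash
cat >> h.py <<'E'
from scipy.spatial.transform import Rotation as Ro
def row(x,y,z,yaw,frm=None):
    """row from measured (or given commanded) pose to world target"""
    s=r.sense()
    p=np.array(s["tool_pos"]);yw=s["tcp_rot"][2]
    R0=Ro.from_euler('xyz',[180,0,yw],degrees=True)
    if frm is not None: p=np.array(frm[:3],float);R0=Ro.from_euler('xyz',[180,0,frm[3]],degrees=True)
    R1=Ro.from_euler('xyz',[180,0,yaw],degrees=True)
    d=R0.inv().apply(np.array([x,y,z])-p)/250; w=(R0.inv()*R1).as_rotvec()/np.pi
    n=max(np.linalg.norm(d)*250/50,np.linalg.norm(w)*180/8.59)
    print(np.round(d,3).tolist()+np.round(w,3).tolist(),"min rows %.1f"%n)
E
python3 - <<'E'
from h import *
row(540,-50,300,97.5,(268.43,-536.6,231.3,26.6))
row(404,-293,265,62,(268.43,-536.6,231.3,26.6))
s=r.snapshot("top")
H=hsv(s);p=s["pixels"].astype(int)
roi=np.zeros(p.shape[:2],bool);roi[220:370,90:180]=1
m=((p[...,0]-p[...,2]<35))&roi
k=max(blobs(m),key=cv2.contourArea);print(rect(cast(s,k.reshape(-1,2),3)))
# caps in top
for nm,(u0,v0,u1,v1) in {"bottle":(284,252,310,276),"shaker":(254,252,284,282)}.items():
    roi=np.zeros(p.shape[:2],bool);roi[v0:v1,u0:u1]=1
    if nm=="bottle":
        k=blobs((H[...,2]<80)&roi,10)[0]; q=k; print(nm,"cap",rect(cast(s,q.reshape(-1,2),104)))
        k=blobs((H[...,1]>120)&(H[...,0]<20)&roi,10)[0]; print("shoulder", rect(cast(s,k.reshape(-1,2),78)))
    else:
        m=((H[...,1]<40)&(H[...,2]>140)&roi)
        for k in blobs(m,5)[:3]: print(nm,cv2.contourArea(k),rect(cast(s,k.reshape(-1,2),104)))
E
```

```text
[1.843, -1.254, -0.275, -0.0, 0.0, -0.394] min rows 11.2
[0.921, -0.628, -0.135, 0.0, 0.0, -0.197] min rows 5.6
(array([442.4, 309. ]), array([246.2, 135.6]), 0.7)
bottle cap (array([505.6, -55.4]), array([26.2, 24.1]), 88.8)
shoulder (array([506.1, -55.4]), array([45.4, 42.2]), -46.3)
shaker 841.0 (array([497.8,   3.2]), array([58.6, 58.1]), 88.9)
```

```bash
python3 -m jog '[[0.1,-0.07,-0.015,0,0,-0.02],[0.25,-0.17,-0.035,0,0,-0.05],[0.4,-0.27,-0.06,0,0,-0.085],[0.55,-0.375,-0.08,0,0,-0.12],[0.7,-0.48,-0.1,0,0,-0.15],[0.82,-0.56,-0.12,0,0,-0.175],[0.92,-0.628,-0.135,0,0,-0.197]]' 1 60
python3 - <<'E'
from h import *
row(540,-50,300,97.5)
E
```

```text
time: 1.0
tool_pos: [404.8, -291.4, 265.6]
tcp_rot: [180.0, -0.0, 62.3]
ft_force: [-0.2, 0.2, 0.5]
finger_gap: 85.4
[1.106, 0.03, -0.138, 0.0, 0.0, -0.196] min rows 5.6
```

```bash
python3 -m jog '[[0.15,0,-0.02,0,0,-0.03],[0.3,0.01,-0.04,0,0,-0.06],[0.5,0.01,-0.06,0,0,-0.1],[0.7,0.02,-0.1,0,0,-0.14],[0.85,0.03,-0.12,0,0,-0.17],[0.95,0.03,-0.138,0,0,-0.196],[1,0.03,-0.138,0,0,-0.196],[1,0.03,-0.138,0,0,-0.196]]'
python3 - <<'E'
from h import *
print(r.sense()["tool_pos"],r.sense()["tcp_rot"])
s=r.snapshot("wrist");cv2.imwrite("pics/w1.png",s["pixels"][:,:,::-1])
import pickle;pickle.dump(s,open("w1.pkl","wb"))
E
```

```text
time: 1.8
tool_pos: [528.1, -75.0, 299.3]
tcp_rot: [-180.0, -0.0, 97.3]
ft_force: [0.3, 0.4, 0.7]
finger_gap: 85.3
[528.07464039 -75.01505306 299.27753483] [-1.79986094e+02 -8.29495110e-03  9.72916096e+01]
```

View pics/w1.png

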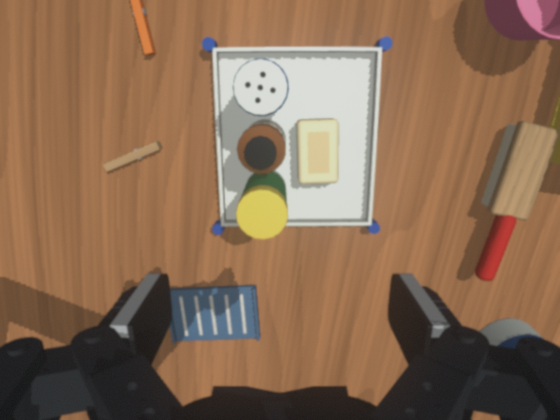

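The wrist view has the shaker top at (261,87), bottle cap at (260,151), jar lid at (262,212), soap at (318,152) and dish at (215,314). I'll cross-check these against the top camera.

Run:
```python
from h import *
import pickle
s=pickle.load(open("w1.pkl","rb"));H=hsv(s);h,S,V=H[...,0],H[...,1],H[...,2]
def go(nm,m,z,box):
    u0,v0,u1,v1=box;roi=np.zeros(h.shape,bool);roi[v0:v1,u0:u1]=1
    k=blobs(m&roi,10)[0];print(nm,cv2.contourArea(k),rect(cast(s,k.reshape(-1,2),z)))
go("jar",(h>22)&(h<34)&(S>170)&(V>150),104,(220,170,300,250))
go("bottlecap",V<70,104,(235,125,290,172))
go("shaker blue ring",(h>95)&(h<125)&(S>80),104,(225,50,300,122))
go("soap",(h>15)&(h<34)&(S>25)&(V>120),30,(290,110,350,195))
go("dish",((h>95)&(h<125)&(S>80)),8,(165,280,265,345))
go("tray",(S<45)&(V>110),18,(205,38,390,235))
print(cast(s,[[261,87]],104),cast(s,[[214,49],[381,48],[372,225],[221,226]],18).round(1))
c=cast(s,[[214,49],[381,48],[372,225],[221,226]],18);print(c.mean(0))
```

```text
Traceback (most recent call last):
IndexError: list index out of range
```

Run:
```python
from h import *
import pickle
s=pickle.load(open("w1.pkl","rb"));H=hsv(s);h,S,V=H[...,0],H[...,1],H[...,2]
print(H[212,262],H[151,262],H[152,318],H[335,200],H[72,240])
def go(nm,m,z,box):
    u0,v0,u1,v1=box;roi=np.zeros(h.shape,bool);roi[v0:v1,u0:u1]=1
    b=blobs(m&roi,10)
    if b: k=b[0];print(nm,cv2.contourArea(k),rect(cast(s,k.reshape(-1,2),z)))
    else: print(nm,"none")
go("jar",(h>24)&(h<34)&(S>130)&(V>110),104,(220,170,300,250))
go("bottlecap",V<70,104,(235,125,290,172))
go("shaker blue ring",(h>95)&(h<125)&(S>80),104,(225,50,300,122))
go("soap",(h>15)&(h<34)&(S>25)&(V>120),30,(290,110,350,195))
go("dish",((h>95)&(h<125)&(S>80)),8,(165,280,265,345))
go("tray",(S<45)&(V>110),18,(205,38,390,235))
c=cast(s,[[214,49],[381,48],[372,225],[221,226]],18);print(c.mean(0),cast(s,[[261,87]],104))
```

```text
[ 26 141 217] [20 24 65] [ 22  74 217] [104  42 153] [ 48   6 220]
jar 1845.0 (array([ 515.5, -109.2]), array([47.5, 45.5]), -82.7)
bottlecap 684.5 (array([507.8, -52.8]), array([27.1, 26.2]), -82.9)
shaker blue ring none
soap 2635.5 (array([567.9, -54.7]), array([72.2, 45.8]), -80.3)
dish 1373.0 (array([ 468.6, -287. ]), array([111.2,  76.2]), 10.1)
tray 24104.5 (array([544.6, -48.1]), array([202. , 181.7]), -82.2)
[544.20868813 -47.26241023  18.        ] [[501.61277129   4.98984572 104.        ]]
```

Run:
```python
from h import *
row(500.5,4,150,97.5)
row(500.5,4,45,97.5)
```

```text
[0.332, -0.067, 0.596, -0.0, 0.0, -0.001] min rows 3.4
[0.332, -0.067, 1.016, -0.0, 0.0, -0.001] min rows 5.4
```

```bash
python3 -m jog '[[0.1,-0.02,0.12,0,0,0],[0.22,-0.05,0.3,0,0,0],[0.3,-0.067,0.46,0,0,0],[0.332,-0.067,0.56,0,0,0],[0.332,-0.067,0.6,0,0,0],[0.332,-0.067,0.6,0,0,0]]' 1 40
python3 - <<'E'
from h import *
s=r.snapshot("wrist");cv2.imwrite("pics/w2.png",s["pixels"][:,:,::-1])
row(500.5,4,45,97.5)
E
```

```text
time: 2.45
tool_pos: [499.4, 2.9, 148.2]
tcp_rot: [-179.8, -0.0, 97.2]
ft_force: [0.3, 0.2, -0.7]
finger_gap: 85.7
[0.005, -0.0, 0.42, 0.0, 0.0, -0.002] min rows 2.1
```

View pics/w2.png

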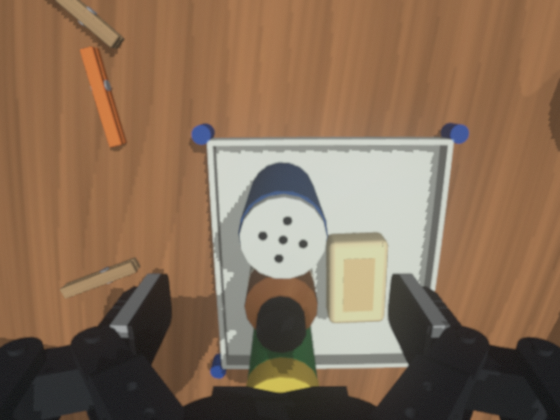

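The shaker's top is at (283,236), on the fingers' centre line (u≈280). I'll go down and grip.

```bash
python3 -m jog '[[0.005,0,0.1,0,0,0],[0.005,0,0.22,0,0,0],[0.005,0,0.33,0,0,0],[0.005,0,0.4,0,0,0],[0.005,0,0.415,0,0,0],[0.005,0,0.415,0,0,0]]'
python3 -m jog '[[0,0,0,0,0,0],[0,0,0,0,0,0],[0,0,0,0,0,0],[0,0,0,0,0,0],[0,0,0,0,0,0],[0,0,0,0,0,0],[0,0,0,0,0,0],[0,0,0,0,0,0]]' 0 40
```

```text
time: 3.1
tool_pos: [501.6, 4.5, 47.1]
tcp_rot: [179.9, 0.0, 97.2]
ft_force: [-0.0, 0.4, 0.4]
finger_gap: 85.9
time: 3.9
tool_pos: [501.6, 5.2, 47.5]
tcp_rot: [179.9, 0.0, 97.3]
ft_force: [-1.4, -1.6, 5.4]
finger_gap: 49.4
```

```bash
python3 -m jog '[[0,0,-0.05,0,0,0],[0,0,-0.15,0,0,0],[0,0,-0.28,0,0,0],[0,0,-0.4,0,0,0],[0,0,-0.48,0,0,0],[0,0,-0.52,0,0,0],[0,0,-0.52,0,0,0]]'
python3 - <<'E'
from h import *
row(523,311,176,180)
row(523,311,46,180,(523,311,176,180))
E
```

```text
time: 4.6
tool_pos: [501.5, 5.4, 177.9]
tcp_rot: [179.8, 0.0, 97.3]
ft_force: [0.2, 0.7, -2.2]
finger_gap: 49.4
[1.201, 0.241, 0.008, 0.0, 0.0, -0.459] min rows 9.6
[0.0, -0.0, 0.52, 0.0, 0.0, 0.0] min rows 2.6
```

```bash
python3 -m jog '[[0.06,0.01,0,0,0,-0.03],[0.18,0.03,0,0,0,-0.075],[0.32,0.06,0,0,0,-0.12],[0.46,0.09,0,0,0,-0.165],[0.6,0.12,0,0,0,-0.21],[0.74,0.15,0,0,0,-0.255],[0.86,0.18,0,0,0,-0.3],[0.94,0.2,0,0,0,-0.345],[0.98,0.22,0,0,0,-0.39],[1,0.24,0,0,0,-0.43]]'
python3 - <<'E'
from h import *
row(523,311,176,180)
s=r.snapshot("wrist");cv2.imwrite("pics/w3.png",s["pixels"][:,:,::-1])
p=s["pixels"].astype(int)
E
```

```text
time: 5.6
tool_pos: [526.8, 262.0, 173.5]
tcp_rot: [-179.9, -0.2, 175.1]
ft_force: [-0.4, -0.8, -2.8]
finger_gap: 49.3
[0.032, 0.194, -0.01, 0.0, 0.0, -0.027] min rows 1.0
```

View pics/w3.png

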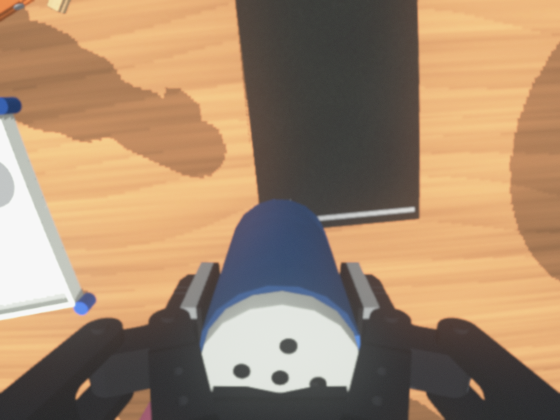

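```bash
python3 -m jog '[[0.01,0.06,0,0,0,-0.01],[0.02,0.15,0,0,0,-0.025],[0.03,0.194,-0.01,0,0,-0.027],[0.03,0.194,-0.01,0,0,-0.027],[0.03,0.194,-0.01,0,0,-0.027]]'
python3 - <<'E'
from h import *
s=r.snapshot("wrist");cv2.imwrite("pics/w4.png",s["pixels"][:,:,::-1])
row(523,311,46,180); row(523,311,176,180)
E
```

```text
time: 6.15
tool_pos: [524.9, 309.8, 178.1]
tcp_rot: [-180.0, -0.0, 179.5]
ft_force: [0.0, -0.7, -2.6]
finger_gap: 49.4
[0.008, 0.006, 0.528, 0.0, 0.0, -0.003] min rows 2.6
[0.008, 0.006, 0.008, 0.0, 0.0, -0.003] min rows 0.1
```

View pics/w4.png

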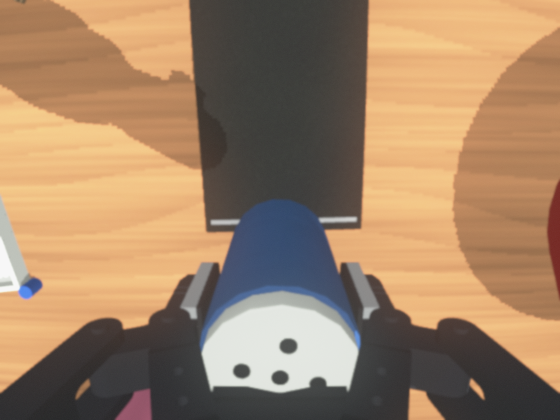

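Run:
```python
from h import *
s=r.snapshot("wrist")
print(cast(s,[[207,230],[361,229],[190,0],[368,0]],3).round(1))
print(proj(s,[[523,311,7]]))
print(s["extrinsics"])
```

```text
[[566.  245.2   3. ]
 [566.4 383.7   3. ]
 [377.1 242.8   3. ]
 [378.4 380.7   3. ]]
[[279.70538414 183.54720172]]
[[ 9.22371855e-03  9.57095119e-01  2.89627100e-01  4.50865609e+02]
 [ 9.99957415e-01 -8.74116722e-03 -2.95965843e-03  3.11516863e+02]
 [-3.00995730e-04  2.89642065e-01 -9.57134987e-01  3.20055547e+02]
 [ 0.00000000e+00  0.00000000e+00  0.00000000e+00  1.00000000e+00]]
```

```bash
python3 -m jog '[[0.012,0.01,0.08,0,0,0],[0.015,0.012,0.2,0,0,0],[0.015,0.012,0.33,0,0,0],[0.015,0.012,0.43,0,0,0],[0.015,0.012,0.49,0,0,0],[0.015,0.012,0.518,0,0,0],[0.015,0.012,0.524,0,0,0],[0.015,0.012,0.524,0,0,0],[0.015,0.012,0.524,0,0,0]]'
```

```text
time: 7.15
tool_pos: [522.5, 313.6, 49.0]
tcp_rot: [179.9, 0.1, 179.6]
ft_force: [1.0, -0.4, -1.3]
finger_gap: 49.3
```

```bash
python3 -m jog '[[0,0,0.005,0,0,0],[0,0,0.008,0,0,0],[0,0,0.008,0,0,0]]'; python3 -c "
from h import *
for i in range(3): print(r.sense()['ft_force'].round(1),r.sense()['tool_pos'].round(1))"
```

```text
time: 7.45
tool_pos: [522.1, 313.4, 46.5]
tcp_rot: [180.0, 0.1, 179.6]
ft_force: [-2.1, -1.6, 5.4]
finger_gap: 49.3
[-2.1 -1.6  5.4] [522.1 313.4  46.5]
[-2.1 -1.6  5.4] [522.1 313.4  46.5]
[-2.1 -1.6  5.4] [522.1 313.4  46.5]
```

Contact: it's seated. Now I'll release it and rise.

```bash
python3 -m jog '[[0,0,0,0,0,0],[0,0,0,0,0,0],[0,0,0,0,0,0],[0,0,0,0,0,0],[0,0,0,0,0,0],[0,0,0,0,0,0]]' 1 40
python3 -m jog '[[0,0,-0.06,0,0,0],[0,0,-0.18,0,0,0],[0,0,-0.32,0,0,0],[0,0,-0.44,0,0,0],[0,0,-0.5,0,0,0],[0,0,-0.5,0,0,0]]'
python3 - <<'E'
from h import *
s=r.snapshot("wrist");cv2.imwrite("pics/w5.png",s["pixels"][:,:,::-1])
row(507.5,-53,150,97.5); row(515,130,172,138)
E
```

```text
time: 8.05
tool_pos: [521.3, 313.0, 45.2]
tcp_rot: [-180.0, -0.0, 179.6]
ft_force: [-0.1, -0.6, -0.5]
finger_gap: 85.3
time: 8.65
tool_pos: [523.2, 313.9, 174.1]
tcp_rot: [179.8, 0.3, 179.6]
ft_force: [0.8, 0.5, -0.6]
finger_gap: 85.6
[0.047, -1.466, 0.086, 0.0, -0.0, 0.456] min rows 9.6
[0.023, -0.734, -0.002, 0.0, -0.0, 0.231] min rows 4.8
```

View pics/w5.png

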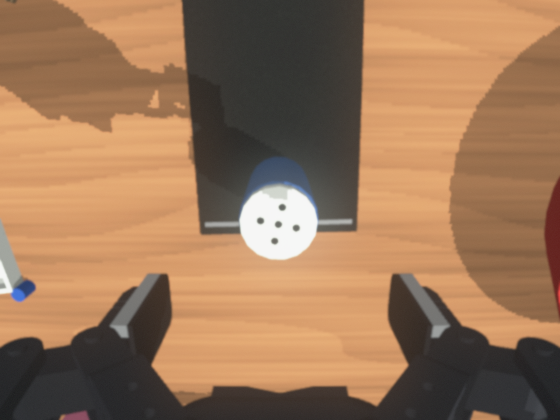

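The shaker stands upright on the mat, its top at (278,222). Next is the bottle.

```bash
python3 -m jog '[[0,-0.06,0,0,0,0.03],[0,-0.18,0,0,0,0.075],[0.01,-0.32,0,0,0,0.12],[0.01,-0.46,0,0,0,0.165],[0.02,-0.6,0,0,0,0.21],[0.02,-0.74,0,0,0,0.255],[0.03,-0.86,0,0,0,0.3],[0.03,-0.94,0,0,0,0.345],[0.04,-0.98,0,0,0,0.39],[0.047,-1,0,0,0,0.435]]'
python3 - <<'E'
from h import *
row(507.5,-53,150,97.5)
E
```

```text
time: 9.7
tool_pos: [506.1, 61.8, 167.6]
tcp_rot: [-179.8, -0.0, 100.9]
ft_force: [-0.2, 0.1, 0.2]
finger_gap: 85.4
[-0.452, -0.081, 0.07, 0.0, -0.0, 0.019] min rows 2.3
```

```bash
python3 -m jog '[[-0.08,-0.01,0.01,0,0,0.01],[-0.22,-0.04,0.03,0,0,0.019],[-0.35,-0.06,0.05,0,0,0.019],[-0.43,-0.08,0.07,0,0,0.019],[-0.452,-0.081,0.07,0,0,0.019],[-0.452,-0.081,0.07,0,0,0.019],[-0.452,-0.081,0.07,0,0,0.019]]'
python3 - <<'E'
from h import *
s=r.snapshot("wrist");cv2.imwrite("pics/w6.png",s["pixels"][:,:,::-1])
row(507.5,-53,46,97.5)
H=hsv(s);m=(H[...,2]<75);roi=np.zeros(m.shape,bool);roi[190:290,230:330]=1
k=blobs(m&roi)[0];print(rect(cast(s,k.reshape(-1,2),104)))
E
```

```text
time: 10.4
tool_pos: [509.6, -50.9, 152.0]
tcp_rot: [-179.9, -0.1, 97.9]
ft_force: [0.4, -0.4, 0.6]
finger_gap: 85.2
[-0.008, -0.01, 0.425, -0.0, -0.0, 0.002] min rows 2.1
(array([507.6, -58.4]), array([48.8, 28.7]), -86.9)
```

View pics/w6.png

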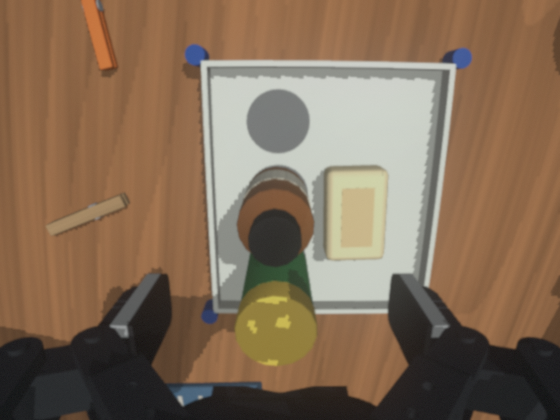

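Bottle cap at (274,237), grey vacated spot at (278,120). Going down.

```bash
python3 -m jog '[[-0.006,-0.01,0.1,0,0,0],[-0.006,-0.01,0.22,0,0,0],[-0.006,-0.01,0.33,0,0,0],[-0.006,-0.01,0.4,0,0,0],[-0.006,-0.01,0.42,0,0,0],[-0.006,-0.01,0.42,0,0,0],[-0.006,-0.01,0.42,0,0,0]]'
python3 -m jog '[[0,0,0,0,0,0],[0,0,0,0,0,0],[0,0,0,0,0,0],[0,0,0,0,0,0],[0,0,0,0,0,0],[0,0,0,0,0,0],[0,0,0,0,0,0],[0,0,0,0,0,0]]' 0 40
python3 -m jog '[[0,0,-0.05,0,0,0],[0,0,-0.15,0,0,0],[0,0,-0.28,0,0,0],[0,0,-0.4,0,0,0],[0,0,-0.48,0,0,0],[0,0,-0.52,0,0,0],[0,0,-0.52,0,0,0]]'
python3 - <<'E'
from h import *
row(441,313,176,180)
s=r.snapshot("wrist");cv2.imwrite("pics/w7.png",s["pixels"][:,:,::-1])
E
```

```text
time: 11.15
tool_pos: [508.7, -53.2, 49.0]
tcp_rot: [179.9, 0.0, 97.9]
ft_force: [0.3, -0.3, -0.1]
finger_gap: 85.3
time: 11.95
tool_pos: [508.4, -53.7, 48.9]
tcp_rot: [179.9, 0.0, 97.8]
ft_force: [-0.8, 1.0, 5.6]
finger_gap: 46.6
time: 12.65
tool_pos: [508.7, -53.7, 179.7]
tcp_rot: [179.8, 0.1, 97.9]
ft_force: [0.7, -0.5, -2.1]
finger_gap: 47.1
[1.49, -0.068, 0.015, 0.0, 0.0, -0.456] min rows 9.6
```

View pics/w7.png

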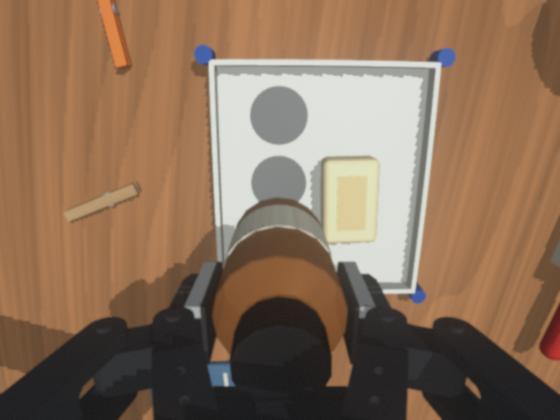

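```bash
python3 -m jog '[[0.06,0,0,0,0,-0.03],[0.18,0,0,0,0,-0.075],[0.32,-0.01,0,0,0,-0.12],[0.46,-0.02,0,0,0,-0.165],[0.6,-0.03,0,0,0,-0.21],[0.74,-0.03,0,0,0,-0.255],[0.86,-0.04,0,0,0,-0.3],[0.94,-0.04,0,0,0,-0.345],[0.98,-0.05,0,0,0,-0.39],[1,-0.05,0,0,0,-0.435]]'
python3 - <<'E'
from h import *
row(441,313,176,180)
E
```

```text
time: 13.7
tool_pos: [459.4, 193.3, 175.5]
tcp_rot: [-179.9, -0.2, 176.6]
ft_force: [-0.0, -0.1, -1.2]
finger_gap: 46.8
[0.102, 0.474, -0.002, 0.0, 0.0, -0.019] min rows 2.4
```

```bash
python3 -m jog '[[0.02,0.08,0,0,0,-0.01],[0.05,0.2,0,0,0,-0.019],[0.08,0.34,0,0,0,-0.019],[0.1,0.43,0,0,0,-0.019],[0.102,0.47,0,0,0,-0.019],[0.102,0.474,0,0,0,-0.019],[0.102,0.474,0,0,0,-0.019],[0.102,0.474,0,0,0,-0.019]]'
python3 - <<'E'
from h import *
row(441,313,48,180)
E
```

```text
time: 14.5
tool_pos: [443.8, 311.3, 177.3]
tcp_rot: [-180.0, -0.0, 179.5]
ft_force: [0.6, 0.3, -2.3]
finger_gap: 46.8
[0.011, 0.007, 0.517, 0.0, 0.0, -0.003] min rows 2.6
```

```bash
python3 -m jog '[[0.01,0.007,0.08,0,0,0],[0.01,0.007,0.2,0,0,0],[0.01,0.007,0.33,0,0,0],[0.01,0.007,0.43,0,0,0],[0.01,0.007,0.49,0,0,0],[0.01,0.007,0.508,0,0,0],[0.01,0.007,0.514,0,0,0],[0.01,0.007,0.514,0,0,0],[0.01,0.007,0.514,0,0,0]]'
```

```text
time: 15.4
tool_pos: [442.3, 314.8, 50.9]
tcp_rot: [179.9, 0.1, 179.6]
ft_force: [-0.1, -0.7, -1.7]
finger_gap: 47.0
```

```bash
python3 -m jog '[[0,0,0.006,0,0,0],[0,0,0.012,0,0,0],[0,0,0.012,0,0,0],[0,0,0.012,0,0,0]]'
```

```text
time: 15.8
tool_pos: [442.2, 314.6, 47.9]
tcp_rot: [180.0, 0.1, 179.6]
ft_force: [-2.0, -2.1, 6.8]
finger_gap: 46.8
```

```bash
python3 -m jog '[[0,0,0,0,0,0],[0,0,0,0,0,0],[0,0,0,0,0,0],[0,0,0,0,0,0],[0,0,0,0,0,0],[0,0,0,0,0,0]]' 1 40
python3 -m jog '[[0,0,-0.06,0,0,0],[0,0,-0.18,0,0,0],[0,0,-0.32,0,0,0],[0,0,-0.44,0,0,0],[0,0,-0.5,0,0,0],[0,0,-0.5,0,0,0]]'
python3 - <<'E'
from h import *
s=r.snapshot("wrist");cv2.imwrite("pics/w8.png",s["pixels"][:,:,::-1])
row(515,-110,150,97.5)
E
```

```text
time: 16.4
tool_pos: [441.1, 314.1, 46.2]
tcp_rot: [-180.0, -0.0, 179.6]
ft_force: [-1.2, 0.5, -0.3]
finger_gap: 85.5
time: 17.0
tool_pos: [442.9, 315.1, 174.8]
tcp_rot: [179.8, 0.3, 179.6]
ft_force: [-0.5, 0.2, -0.8]
finger_gap: 85.4
[-0.305, -1.696, 0.089, -0.0, -0.0, 0.456] min rows 9.6
```

View pics/w8.png

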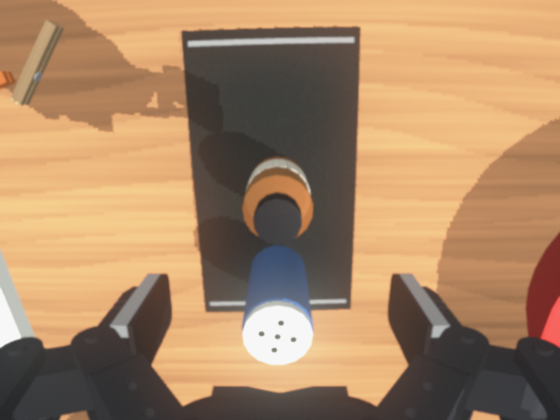

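Bottle and shaker both stand on the mat, at (278,215) and (277,332). Jar next.

```bash
python3 -m jog '[[-0.01,-0.06,0,0,0,0.03],[-0.03,-0.18,0,0,0,0.075],[-0.06,-0.32,0,0,0,0.12],[-0.09,-0.46,0,0,0,0.165],[-0.12,-0.6,0,0,0,0.21],[-0.15,-0.74,0,0,0,0.255],[-0.18,-0.88,0,0,0,0.3],[-0.2,-0.96,0,0,0,0.345],[-0.22,-1,0,0,0,0.39],[-0.22,-1,0,0,0,0.435]]'
python3 - <<'E'
from h import *
row(515,-110,150,97.5)
E
```

```text
time: 18.05
tool_pos: [493.3, 62.1, 168.7]
tcp_rot: [-179.8, -0.0, 100.8]
ft_force: [0.2, 0.3, 0.1]
finger_gap: 85.4
[-0.692, -0.044, 0.075, -0.0, -0.0, 0.018] min rows 3.5
```

```bash
python3 -m jog '[[-0.08,0,0.01,0,0,0.01],[-0.22,-0.01,0.03,0,0,0.018],[-0.4,-0.02,0.05,0,0,0.018],[-0.55,-0.03,0.07,0,0,0.018],[-0.65,-0.04,0.07,0,0,0.018],[-0.692,-0.044,0.07,0,0,0.018],[-0.692,-0.044,0.07,0,0,0.018],[-0.692,-0.044,0.07,0,0,0.018]]'
python3 - <<'E'
from h import *
s=r.snapshot("wrist");cv2.imwrite("pics/w9.png",s["pixels"][:,:,::-1])
row(515,-110,47,97.5)
H=hsv(s);h,S,V=H[...,0],H[...,1],H[...,2];m=(h>20)&(h<34)&(S>130);roi=np.zeros(m.shape,bool);roi[160:310,210:320]=1
k=blobs(m&roi)[0];print(rect(cast(s,k.reshape(-1,2),104)))
E
```

```text
time: 18.85
tool_pos: [516.8, -107.1, 152.7]
tcp_rot: [-179.9, -0.1, 98.0]
ft_force: [0.8, 1.2, 0.2]
finger_gap: 85.4
[-0.012, -0.01, 0.424, 0.0, -0.0, 0.003] min rows 2.1
(array([ 515.5, -109.5]), array([49.3, 48.3]), -59.0)
```

View pics/w9.png

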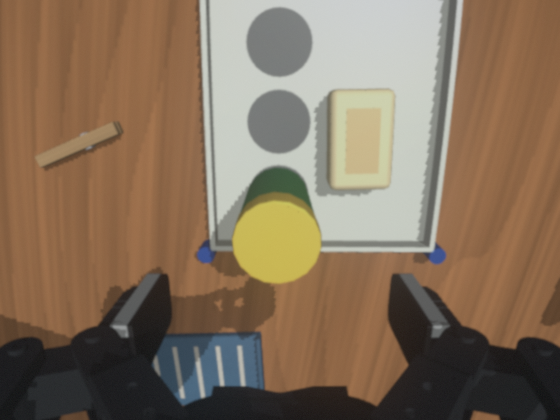

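```bash
python3 -m jog '[[-0.01,-0.005,0.1,0,0,0],[-0.01,-0.005,0.22,0,0,0],[-0.01,-0.005,0.33,0,0,0],[-0.01,-0.005,0.4,0,0,0],[-0.01,-0.005,0.426,0,0,0],[-0.01,-0.005,0.426,0,0,0],[-0.01,-0.005,0.426,0,0,0]]'
python3 -m jog '[[0,0,0,0,0,0],[0,0,0,0,0,0],[0,0,0,0,0,0],[0,0,0,0,0,0],[0,0,0,0,0,0],[0,0,0,0,0,0],[0,0,0,0,0,0],[0,0,0,0,0,0]]' 0 40
python3 -m jog '[[0,0,-0.05,0,0,0],[0,0,-0.15,0,0,0],[0,0,-0.28,0,0,0],[0,0,-0.4,0,0,0],[0,0,-0.48,0,0,0],[0,0,-0.52,0,0,0],[0,0,-0.52,0,0,0]]'
python3 - <<'E'
from h import *
row(361,312,176,180)
E
```

```text
time: 19.6
tool_pos: [517.3, -110.3, 48.4]
tcp_rot: [179.9, 0.0, 98.1]
ft_force: [0.8, -0.2, -0.3]
finger_gap: 85.5
time: 20.4
tool_pos: [516.9, -111.0, 48.3]
tcp_rot: [180.0, 0.0, 98.0]
ft_force: [-3.1, -0.1, 5.6]
finger_gap: 48.5
time: 21.1
tool_pos: [517.5, -111.0, 179.3]
tcp_rot: [179.8, 0.1, 98.0]
ft_force: [0.1, -0.3, -1.9]
finger_gap: 48.7
[1.763, -0.383, 0.013, 0.0, 0.0, -0.455] min rows 9.5
```

```bash
python3 -m jog '[[0.06,-0.01,0,0,0,-0.03],[0.18,-0.04,0,0,0,-0.075],[0.32,-0.07,0,0,0,-0.12],[0.46,-0.1,0,0,0,-0.165],[0.6,-0.14,0,0,0,-0.21],[0.74,-0.17,0,0,0,-0.255],[0.86,-0.2,0,0,0,-0.3],[0.94,-0.22,0,0,0,-0.345],[0.98,-0.23,0,0,0,-0.39],[1,-0.23,0,0,0,-0.435]]'
python3 - <<'E'
from h import *
row(361,312,176,180)
E
```

```text
time: 22.1
tool_pos: [423.0, 129.8, 175.5]
tcp_rot: [-180.0, -0.2, 176.8]
ft_force: [-0.0, -0.1, -1.0]
finger_gap: 48.7
[0.289, 0.714, -0.002, 0.0, 0.0, -0.018] min rows 3.8
```

```bash
python3 -m jog '[[0.04,0.08,0,0,0,-0.01],[0.1,0.22,0,0,0,-0.018],[0.16,0.4,0,0,0,-0.018],[0.22,0.55,0,0,0,-0.018],[0.27,0.66,0,0,0,-0.018],[0.289,0.7,0,0,0,-0.018],[0.289,0.714,0,0,0,-0.018],[0.289,0.714,0,0,0,-0.018]]'
python3 - <<'E'
from h import *
row(361,312,50,180)
E
```

```text
time: 22.9
tool_pos: [363.9, 310.9, 176.4]
tcp_rot: [-179.9, -0.1, 179.6]
ft_force: [0.2, -1.2, -2.0]
finger_gap: 48.3
[0.011, 0.004, 0.506, 0.0, 0.0, -0.002] min rows 2.5
```

```bash
python3 -m jog '[[0.008,0.004,0.08,0,0,0],[0.008,0.004,0.2,0,0,0],[0.008,0.004,0.33,0,0,0],[0.008,0.004,0.43,0,0,0],[0.008,0.004,0.49,0,0,0],[0.008,0.004,0.506,0,0,0],[0.008,0.004,0.51,0,0,0],[0.008,0.004,0.514,0,0,0],[0.008,0.004,0.514,0,0,0]]'
```

```text
time: 23.8
tool_pos: [362.9, 312.9, 49.9]
tcp_rot: [179.9, 0.1, 179.6]
ft_force: [0.1, -0.3, -1.3]
finger_gap: 48.3
```

```bash
python3 -m jog '[[0,0,0.006,0,0,0],[0,0,0.01,0,0,0],[0,0,0.01,0,0,0],[0,0,0.01,0,0,0]]'
```

```text
time: 24.2
tool_pos: [362.6, 312.9, 47.3]
tcp_rot: [180.0, 0.1, 179.6]
ft_force: [-0.6, -2.0, 6.2]
finger_gap: 48.6
```

```bash
python3 -m jog '[[0,0,0,0,0,0],[0,0,0,0,0,0],[0,0,0,0,0,0],[0,0,0,0,0,0],[0,0,0,0,0,0],[0,0,0,0,0,0]]' 1 40
python3 -m jog '[[0,0,-0.06,0,0,0],[0,0,-0.18,0,0,0],[0,0,-0.32,0,0,0],[0,0,-0.44,0,0,0],[0,0,-0.5,0,0,0],[0,0,-0.5,0,0,0]]'
python3 - <<'E'
from h import *
s=r.snapshot("wrist");cv2.imwrite("pics/w10.png",s["pixels"][:,:,::-1])
s=r.snapshot("scene");cv2.imwrite("pics/s10.png",s["pixels"][:,:,::-1])
row(567.5,-55,150,100)
E
```

```text
time: 24.8
tool_pos: [361.9, 312.6, 46.2]
tcp_rot: [-180.0, -0.0, 179.6]
ft_force: [0.6, -0.1, -0.3]
finger_gap: 85.5
time: 25.4
tool_pos: [363.3, 313.5, 173.6]
tcp_rot: [179.8, 0.2, 179.6]
ft_force: [-0.5, -0.2, 0.2]
finger_gap: 85.0
[-0.835, -1.463, 0.08, 0.0, -0.0, 0.442] min rows 9.3
```

View pics/w10.png

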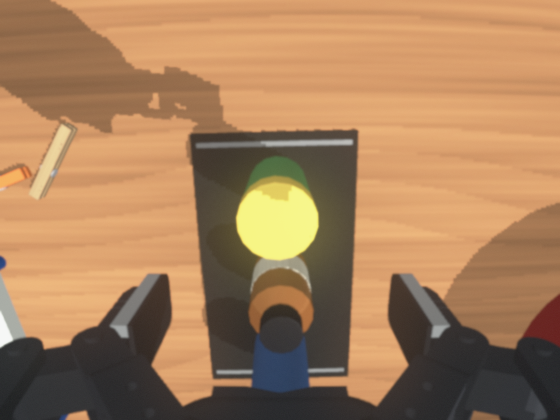

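View pics/s10.png

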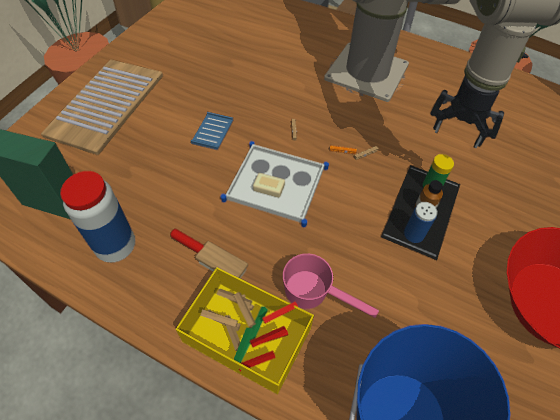

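All three stand upright on the mat, in a row from (425,210) to (440,165) in the scene view, and the soap hasn't moved. Now the soap.

```bash
python3 -m jog '[[-0.03,-0.06,0,0,0,0.03],[-0.09,-0.18,0,0,0,0.075],[-0.17,-0.32,0,0,0,0.12],[-0.25,-0.46,0,0,0,0.165],[-0.33,-0.6,0,0,0,0.21],[-0.41,-0.74,0,0,0,0.255],[-0.49,-0.88,0,0,0,0.3],[-0.54,-0.96,0,0,0,0.345],[-0.57,-1,0,0,0,0.39],[-0.57,-1,0,0,0,0.43]]' 0.76
python3 - <<'E'
from h import *
row(567.5,-55,150,100)
E
```

```text
time: 26.5
tool_pos: [501.9, 59.7, 168.3]
tcp_rot: [-179.8, -0.0, 101.7]
ft_force: [-0.3, 0.2, 0.3]
finger_gap: 65.0
[-0.503, 0.164, 0.073, 0.0, -0.0, 0.009] min rows 2.7
```

```bash
python3 -m jog '[[-0.08,0.02,0.01,0,0,0.005],[-0.22,0.07,0.03,0,0,0.009],[-0.36,0.12,0.05,0,0,0.009],[-0.46,0.15,0.07,0,0,0.009],[-0.5,0.164,0.07,0,0,0.009],[-0.503,0.164,0.07,0,0,0.009],[-0.503,0.164,0.07,0,0,0.009]]'
python3 - <<'E'
from h import *
s=r.snapshot("wrist");cv2.imwrite("pics/w11.png",s["pixels"][:,:,::-1])
H=hsv(s);h,S,V=H[...,0],H[...,1],H[...,2]
roi=np.zeros(h.shape,bool);roi[100:260,200:360]=1
m=(h>15)&(h<34)&(S>35)&(V>120)
k=blobs(m&roi)[0];print(rect(cast(s,k.reshape(-1,2),30)),cv2.boundingRect(k))
row(567.5,-55,30,100)
E
```

```text
time: 27.2
tool_pos: [568.3, -52.0, 152.7]
tcp_rot: [-179.9, -0.1, 100.5]
ft_force: [-0.3, 1.1, 0.4]
finger_gap: 64.9
(array([568.6, -52.8]), array([72. , 44.1]), -80.8) (250, 155, 62, 95)
[-0.012, -0.006, 0.493, 0.0, -0.0, 0.003] min rows 2.5
```

View pics/w11.png

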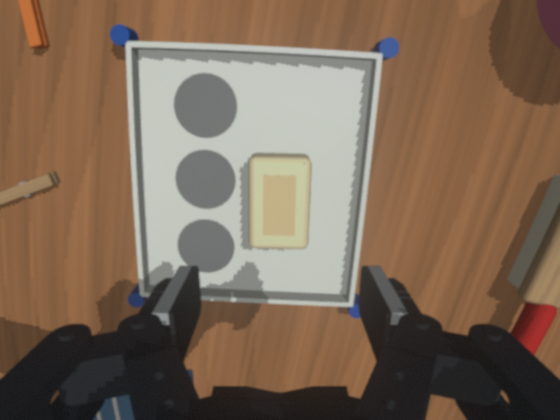

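Soap centred at (280,202) between the fingers. I'll descend in steps and watch the force.

```bash
python3 -m jog '[[-0.006,-0.003,0.08,0,0,0.003],[-0.006,-0.003,0.2,0,0,0.003],[-0.006,-0.003,0.33,0,0,0.003],[-0.006,-0.003,0.43,0,0,0.003],[-0.006,-0.003,0.49,0,0,0.003],[-0.006,-0.003,0.52,0,0,0.003],[-0.006,-0.003,0.535,0,0,0.003],[-0.006,-0.003,0.535,0,0,0.003],[-0.006,-0.003,0.535,0,0,0.003]]'
python3 -m jog '[[0,0,0.01,0,0,0],[0,0,0.02,0,0,0],[0,0,0.028,0,0,0],[0,0,0.028,0,0,0]]'
```

```text
time: 28.15
tool_pos: [569.8, -54.5, 21.5]
tcp_rot: [179.9, 0.0, 100.0]
ft_force: [0.6, -0.4, 0.9]
finger_gap: 64.9
time: 28.55
tool_pos: [568.4, -54.3, 12.6]
tcp_rot: [-180.0, -0.0, 100.0]
ft_force: [0.5, 0.5, 0.1]
finger_gap: 64.9
```

```bash
python3 -m jog '[[0,0,0.008,0,0,0],[0,0,0.016,0,0,0],[0,0,0.016,0,0,0],[0,0,0.016,0,0,0]]'
python3 -m jog '[[0,0,0,0,0,0],[0,0,0,0,0,0],[0,0,0,0,0,0],[0,0,0,0,0,0],[0,0,0,0,0,0],[0,0,0,0,0,0],[0,0,0,0,0,0]]' 0 40
```

```text
time: 28.95
tool_pos: [568.6, -54.3, 8.9]
tcp_rot: [-180.0, -0.0, 100.0]
ft_force: [-0.4, 0.8, -0.4]
finger_gap: 64.7
time: 29.65
tool_pos: [569.0, -54.4, 9.3]
tcp_rot: [180.0, 0.0, 100.0]
ft_force: [0.1, -0.2, 4.1]
finger_gap: 44.9
```

```bash
python3 -m jog '[[0,0,-0.03,0,0,0],[0,0,-0.1,0,0,0],[0,0,-0.2,0,0,0],[0,0,-0.32,0,0,0],[0,0,-0.42,0,0,0],[0,0,-0.48,0,0,0],[0,0,-0.5,0,0,0],[0,0,-0.5,0,0,0]]'
python3 - <<'E'
from h import *
s=r.snapshot("wrist");cv2.imwrite("pics/w12.png",s["pixels"][:,:,::-1])
row(465.5,-288,130,10)
E
```

```text
time: 30.45
tool_pos: [568.8, -54.3, 134.1]
tcp_rot: [180.0, 0.0, 100.0]
ft_force: [0.6, -0.5, -2.0]
finger_gap: 45.5
[-0.849, -0.567, 0.012, 0.0, -0.0, 0.5] min rows 10.5
```

View pics/w12.png

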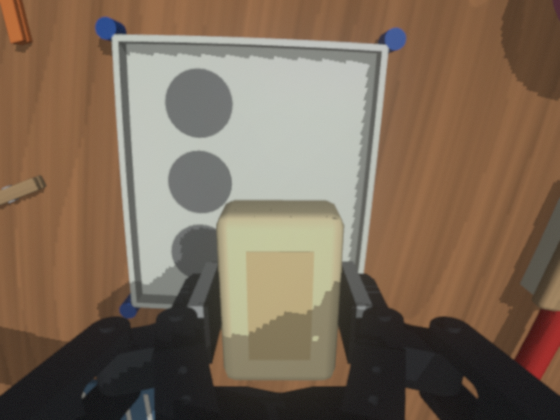

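The soap is held square between the pads, centred at about (280,290). Moving to the dish.

```bash
python3 -m jog '[[-0.05,-0.03,0,0,0,0.03],[-0.15,-0.1,0,0,0,0.075],[-0.27,-0.18,0,0,0,0.12],[-0.4,-0.27,0,0,0,0.165],[-0.52,-0.35,0,0,0,0.21],[-0.64,-0.43,0,0,0,0.255],[-0.74,-0.5,0,0,0,0.3],[-0.81,-0.55,0,0,0,0.345],[-0.84,-0.565,0,0,0,0.39],[-0.849,-0.567,0,0,0,0.435]]'
python3 -m jog '[[0,0,0,0,0,0.03],[0,0,0,0,0,0.065],[0,0,0,0,0,0.065],[0,0,0,0,0,0.065]]'
python3 - <<'E'
from h import *
s=r.snapshot("wrist");cv2.imwrite("pics/w13.png",s["pixels"][:,:,::-1])
row(465.5,-288,130,10)
t=r.snapshot("top");cv2.imwrite("pics/t13.png",t["pixels"][:,:,::-1])
E
```

```text
time: 31.5
tool_pos: [464.3, -288.5, 131.8]
tcp_rot: [-179.8, 0.1, 21.3]
ft_force: [0.4, 0.7, -1.0]
finger_gap: 45.3
time: 31.9
tool_pos: [465.3, -287.5, 132.6]
tcp_rot: [-179.9, 0.1, 10.2]
ft_force: [0.7, 0.9, -1.8]
finger_gap: 44.8
[-0.0, 0.002, 0.012, 0.0, -0.0, 0.001] min rows 0.1
```

View pics/w13.png

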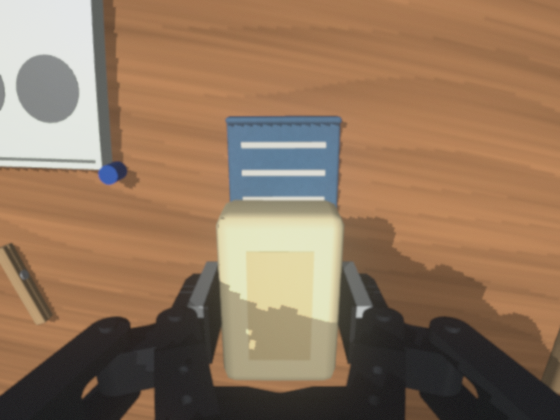

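Run:
```python
from h import *
s=r.snapshot("wrist")
c=cast(s,[[228,117],[341,117]],14);m=c.mean(0);d=c[1]-c[0];print(c.round(1),np.linalg.norm(d))
a=np.array([-d[1],d[0]])/np.linalg.norm(d[:2]);a*=np.sign(a[0]);print(np.degrees(np.arctan2(a[1],a[0])),"centre",m[:2]-60*a)
# left/right edges lower down at z=8
print(cast(s,[[231,190],[337,190]],8).round(1))
# soap bottom far edge & top
print("soap top corners",cast(s,[[222,225],[339,225],[226,378],[335,378]],153).round(1))
row(465.5,-288,30,10)
```

```text
[[ 518.2 -241.2   14. ]
 [ 531.8 -316.8   14. ]] 76.83409300581756
10.172154839065225 centre [ 465.93932172 -289.60449574]
[[ 466.3 -249.9    8. ]
 [ 480.  -326.4    8. ]]
soap top corners [[ 492.7 -261.3  153. ]
 [ 499.8 -301.1  153. ]
 [ 428.1 -271.2  153. ]
 [ 435.9 -314.3  153. ]]
[-0.001, 0.001, 0.414, 0.0, -0.0, 0.001] min rows 2.1
```

```bash
python3 -m jog '[[0.005,0.007,0.06,0,0,0],[0.005,0.007,0.16,0,0,0],[0.005,0.007,0.28,0,0,0],[0.005,0.007,0.38,0,0,0],[0.005,0.007,0.43,0,0,0],[0.005,0.007,0.445,0,0,0],[0.005,0.007,0.445,0,0,0],[0.005,0.007,0.445,0,0,0]]'
python3 -m jog '[[0,0,0.01,0,0,0],[0,0,0.016,0,0,0],[0,0,0.018,0,0,0],[0,0,0.018,0,0,0]]'
```

```text
time: 32.85
tool_pos: [468.5, -290.2, 24.1]
tcp_rot: [179.9, -0.1, 10.0]
ft_force: [0.4, -0.5, -2.3]
finger_gap: 45.5
time: 33.25
tool_pos: [467.6, -289.5, 18.4]
tcp_rot: [180.0, -0.0, 10.0]
ft_force: [-1.0, 0.0, -1.6]
finger_gap: 45.3
```

```bash
python3 -m jog '[[0,0,0.006,0,0,0],[0,0,0.012,0,0,0],[0,0,0.014,0,0,0],[0,0,0.014,0,0,0]]'
python3 -m jog '[[0,0,0.003,0,0,0],[0,0,0.006,0,0,0],[0,0,0.006,0,0,0]]'
```

```text
time: 33.65
tool_pos: [467.4, -289.4, 14.6]
tcp_rot: [-180.0, 0.0, 10.0]
ft_force: [1.1, -0.2, -1.7]
finger_gap: 44.8
time: 33.95
tool_pos: [467.6, -289.6, 13.3]
tcp_rot: [180.0, -0.0, 10.0]
ft_force: [-0.6, -1.0, 0.3]
finger_gap: 45.7
```

```bash
python3 -m jog '[[0,0,0.001,0,0,0],[0,0,0.001,0,0,0],[0,0,0.001,0,0,0],[0,0,0.001,0,0,0],[0,0,0.001,0,0,0],[0,0,0.001,0,0,0]]' 0.9
python3 -m jog '[[0,0,-0.05,0,0,0],[0,0,-0.15,0,0,0],[0,0,-0.3,0,0,0],[0,0,-0.45,0,0,0],[0,0,-0.58,0,0,0],[0,0,-0.6,0,0,0],[0,0,-0.6,0,0,0]]'
python3 - <<'E'
from h import *
s=r.snapshot("wrist");cv2.imwrite("pics/w14.png",s["pixels"][:,:,::-1])
H=hsv(s);h,S,V=H[...,0],H[...,1],H[...,2]
m=(h>15)&(h<34)&(S>30)&(V>150);roi=np.zeros(h.shape,bool);roi[100:330,190:370]=1
for k in blobs(m&roi)[:2]:print("soap",rect(cast(s,k.reshape(-1,2),34)))
m=(h>95)&(h<125)&(S>35)
k=np.vstack(blobs(m&roi)[:5]);print("dish",rect(cast(s,k.reshape(-1,2),9)))
E
```

```text
time: 34.55
tool_pos: [467.6, -289.5, 13.1]
tcp_rot: [180.0, -0.0, 10.0]
ft_force: [-1.0, -0.0, -0.3]
finger_gap: 76.9
time: 35.25
tool_pos: [468.6, -290.3, 165.5]
tcp_rot: [179.8, -0.2, 10.0]
ft_force: [0.6, -0.0, -0.5]
finger_gap: 76.8
soap (array([ 467.4, -289.1]), array([71.2, 45.1]), 9.9)
dish (array([ 464.7, -289.3]), array([119.9,  78.3]), 10.4)
```

View pics/w14.png

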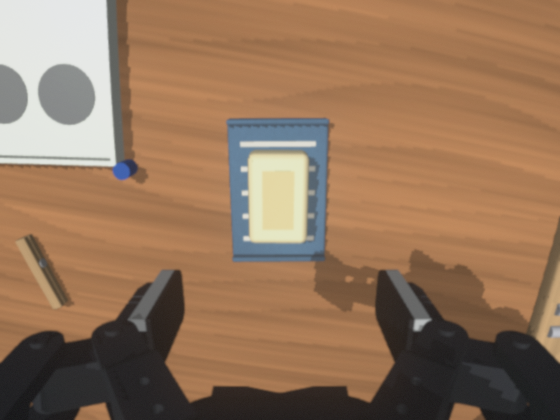

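The soap lies on the dish about 3 mm from centre and within 1° of its length. Next, the jar goes back.

Run:
```python
from h import *
row(440,-60,172,92)
```

```text
[0.051, -0.924, -0.034, 0.0, 0.0, -0.455] min rows 9.5
```

```bash
python3 -m jog '[[0,-0.06,0,0,0,-0.03],[0.01,-0.16,-0.01,0,0,-0.075],[0.01,-0.28,-0.02,0,0,-0.12],[0.02,-0.4,-0.03,0,0,-0.165],[0.03,-0.5,-0.034,0,0,-0.21],[0.03,-0.6,-0.034,0,0,-0.255],[0.04,-0.7,-0.034,0,0,-0.3],[0.04,-0.79,-0.034,0,0,-0.345],[0.05,-0.87,-0.034,0,0,-0.39],[0.051,-0.924,-0.034,0,0,-0.435]]' 1
python3 - <<'E'
from h import *
row(440,190,172,172);row(362,312.5,172,179.6)
E
```

```text
time: 36.3
tool_pos: [438.5, -58.2, 169.4]
tcp_rot: [-179.8, -0.1, 88.7]
ft_force: [0.9, 0.6, 0.9]
finger_gap: 85.2
[0.993, -0.017, -0.01, 0.0, 0.0, -0.463] min rows 9.7
[1.475, -0.34, -0.01, 0.0, 0.0, -0.505] min rows 10.6
```

```bash
python3 -m jog '[[0.06,-0.01,0,0,0,-0.03],[0.16,-0.04,0,0,0,-0.075],[0.28,-0.07,0,0,0,-0.12],[0.4,-0.1,0,0,0,-0.165],[0.5,-0.13,0,0,0,-0.21],[0.6,-0.15,0,0,0,-0.255],[0.7,-0.17,0,0,0,-0.3],[0.8,-0.19,0,0,0,-0.345],[0.88,-0.21,0,0,0,-0.39],[0.95,-0.23,0,0,0,-0.435]]'
python3 - <<'E'
from h import *
row(362,312.5,172,179.6)
E
```

```text
time: 37.3
tool_pos: [387.8, 180.0, 169.5]
tcp_rot: [-179.9, -0.2, 167.0]
ft_force: [1.2, -0.6, -0.6]
finger_gap: 85.1
[0.22, 0.493, -0.01, 0.0, 0.0, -0.07] min rows 2.7
```

```bash
python3 -m jog '[[0.03,0.08,0,0,0,-0.03],[0.09,0.2,0,0,0,-0.06],[0.15,0.34,-0.01,0,0,-0.07],[0.2,0.44,-0.01,0,0,-0.07],[0.22,0.49,-0.01,0,0,-0.07],[0.22,0.493,-0.01,0,0,-0.07],[0.22,0.493,-0.01,0,0,-0.07]]'
python3 - <<'E'
from h import *
s=r.snapshot("wrist");cv2.imwrite("pics/w15.png",s["pixels"][:,:,::-1])
H=hsv(s);h,S,V=H[...,0],H[...,1],H[...,2]
m=(h>20)&(h<34)&(S>110)&(V>120);roi=np.zeros(h.shape,bool);roi[160:310,210:350]=1
k=blobs(m&roi)[0];print("jar",rect(cast(s,k.reshape(-1,2),103)),cv2.boundingRect(k))
row(362,312.5,47.3,179.6)
E
```

```text
time: 38.0
tool_pos: [364.1, 311.0, 172.9]
tcp_rot: [-179.9, -0.1, 179.2]
ft_force: [0.9, -0.7, -0.2]
finger_gap: 85.1
jar (array([360.5, 314.3]), array([52.5, 49.7]), -2.5) (241, 176, 84, 85)
[0.01, 0.007, 0.504, 0.0, 0.0, -0.002] min rows 2.5
```

View pics/w15.png

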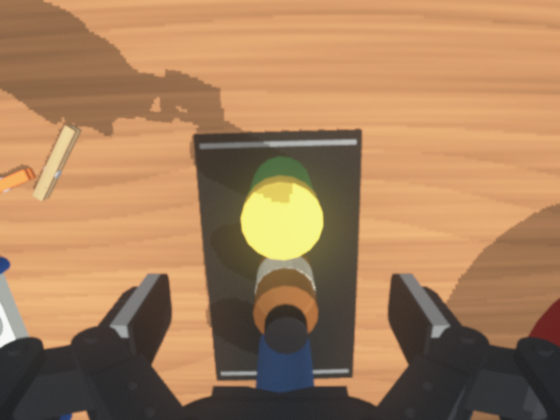

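```bash
python3 -m jog '[[0.007,0.006,0.1,0,0,0],[0.007,0.006,0.22,0,0,0],[0.007,0.006,0.35,0,0,0],[0.007,0.006,0.44,0,0,0],[0.007,0.006,0.49,0,0,0],[0.007,0.006,0.5,0,0,0],[0.007,0.006,0.5,0,0,0],[0.007,0.006,0.5,0,0,0]]'
python3 -m jog '[[0,0,0,0,0,0],[0,0,0,0,0,0],[0,0,0,0,0,0],[0,0,0,0,0,0],[0,0,0,0,0,0],[0,0,0,0,0,0],[0,0,0,0,0,0],[0,0,0,0,0,0]]' 0 40
python3 -m jog '[[0,0,-0.05,0,0,0],[0,0,-0.15,0,0,0],[0,0,-0.28,0,0,0],[0,0,-0.4,0,0,0],[0,0,-0.48,0,0,0],[0,0,-0.52,0,0,0],[0,0,-0.52,0,0,0]]'
python3 - <<'E'
from h import *
row(517,-111,176,98)
E
```

```text
time: 38.85
tool_pos: [363.9, 313.9, 50.5]
tcp_rot: [179.9, 0.1, 179.2]
ft_force: [-0.0, 0.2, 0.2]
finger_gap: 85.2
time: 39.65
tool_pos: [363.3, 313.6, 49.9]
tcp_rot: [180.0, 0.1, 179.2]
ft_force: [0.8, -3.1, 6.5]
finger_gap: 48.7
time: 40.35
tool_pos: [363.5, 314.0, 180.8]
tcp_rot: [179.9, 0.1, 179.2]
ft_force: [-0.2, -0.4, -1.8]
finger_gap: 49.0
[-0.637, -1.692, 0.019, -0.0, -0.0, 0.451] min rows 9.5
```

```bash
python3 -m jog '[[-0.02,-0.06,0,0,0,0.03],[-0.06,-0.18,0,0,0,0.075],[-0.11,-0.32,0,0,0,0.12],[-0.17,-0.46,0,0,0,0.165],[-0.23,-0.6,0,0,0,0.21],[-0.28,-0.74,0,0,0,0.255],[-0.34,-0.88,0,0,0,0.3],[-0.37,-0.96,0,0,0,0.345],[-0.38,-1,0,0,0,0.39],[-0.38,-1,0,0,0,0.435]]'
python3 - <<'E'
from h import *
row(517,-111,176,98)
E
```

```text
time: 41.35
tool_pos: [453.6, 60.5, 177.0]
tcp_rot: [-179.8, -0.0, 100.4]
ft_force: [0.6, 0.7, -3.1]
finger_gap: 48.8
[-0.721, 0.125, 0.004, -0.0, -0.0, 0.014] min rows 3.7
```

```bash
python3 -m jog '[[-0.08,0.01,0,0,0,0.007],[-0.22,0.04,0,0,0,0.014],[-0.4,0.07,0,0,0,0.014],[-0.56,0.1,0,0,0,0.014],[-0.67,0.12,0,0,0,0.014],[-0.71,0.125,0,0,0,0.014],[-0.721,0.125,0,0,0,0.014],[-0.721,0.125,0,0,0,0.014],[-0.721,0.125,0,0,0,0.014]]'
python3 - <<'E'
from h import *
row(517,-111,56,98)
s=r.snapshot("wrist");cv2.imwrite("pics/w16.png",s["pixels"][:,:,::-1])
E
```

```text
time: 42.25
tool_pos: [518.6, -107.7, 178.6]
tcp_rot: [-180.0, -0.0, 98.5]
ft_force: [-0.1, -0.5, -1.2]
finger_gap: 48.7
[-0.012, -0.008, 0.49, -0.0, -0.0, 0.003] min rows 2.5
```

View pics/w16.png

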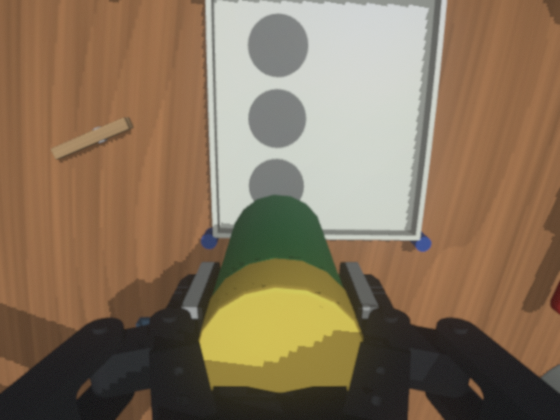

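```bash
python3 -m jog '[[-0.011,-0.006,0.08,0,0,0.002],[-0.011,-0.006,0.2,0,0,0.002],[-0.011,-0.006,0.33,0,0,0.002],[-0.011,-0.006,0.43,0,0,0.002],[-0.011,-0.006,0.48,0,0,0.002],[-0.011,-0.006,0.49,0,0,0.002],[-0.011,-0.006,0.49,0,0,0.002]]'
python3 -m jog '[[0,0,0.008,0,0,0],[0,0,0.014,0,0,0],[0,0,0.014,0,0,0],[0,0,0.014,0,0,0]]'
```

```text
time: 43.0
tool_pos: [518.5, -111.6, 57.2]
tcp_rot: [180.0, 0.0, 98.1]
ft_force: [-0.5, 0.3, -0.8]
finger_gap: 48.8
time: 43.4
tool_pos: [518.4, -112.0, 53.6]
tcp_rot: [180.0, 0.0, 98.0]
ft_force: [0.2, 0.2, -2.1]
finger_gap: 48.4
```

```bash
python3 -m jog '[[0,-0.005,0.006,0,0,0],[0,-0.005,0.009,0,0,0],[0,-0.005,0.011,0,0,0],[0,-0.005,0.011,0,0,0]]'
```

```text
time: 43.8
tool_pos: [516.8, -112.2, 50.9]
tcp_rot: [-180.0, 0.0, 98.0]
ft_force: [-3.7, 0.5, 4.5]
finger_gap: 48.7
```

Seated. Releasing and rising.

```bash
python3 -m jog '[[0,0,0,0,0,0],[0,0,0,0,0,0],[0,0,0,0,0,0],[0,0,0,0,0,0],[0,0,0,0,0,0],[0,0,0,0,0,0]]' 1 40
python3 -m jog '[[0,0,-0.06,0,0,0],[0,0,-0.18,0,0,0],[0,0,-0.32,0,0,0],[0,0,-0.44,0,0,0],[0,0,-0.5,0,0,0],[0,0,-0.5,0,0,0]]'
python3 - <<'E'
from h import *
s=r.snapshot("wrist");cv2.imwrite("pics/w17.png",s["pixels"][:,:,::-1])
H=hsv(s);h,S,V=H[...,0],H[...,1],H[...,2]
m=(h>20)&(h<34)&(S>110)&(V>100);roi=np.zeros(h.shape,bool);roi[140:310,210:350]=1
k=blobs(m&roi)[0];print("jar",rect(cast(s,k.reshape(-1,2),104)),cv2.boundingRect(k))
s=r.snapshot("top");cv2.imwrite("pics/t17.png",s["pixels"][:,:,::-1])
row(442,314,172,180)
E
```

```text
time: 44.4
tool_pos: [516.8, -112.0, 50.2]
tcp_rot: [-180.0, -0.0, 98.0]
ft_force: [-0.4, 0.6, 0.3]
finger_gap: 85.2
time: 45.0
tool_pos: [518.6, -112.6, 178.7]
tcp_rot: [179.7, 0.1, 98.0]
ft_force: [1.1, 0.4, 0.0]
finger_gap: 85.2
jar (array([ 515.6, -108.8]), array([51.1, 47.7]), -82.1) (236, 176, 79, 81)
[1.729, -0.057, 0.01, 0.0, 0.0, -0.455] min rows 9.5
```

View pics/w17.png

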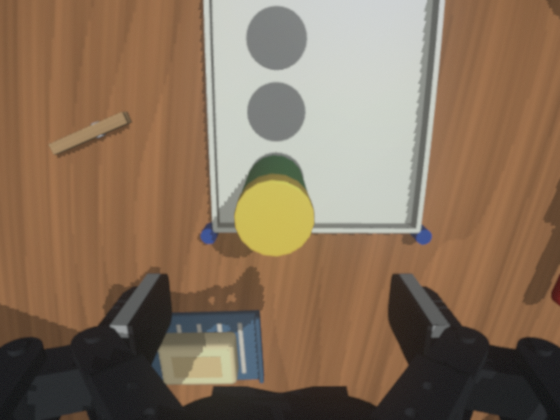

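The jar is back within about 1 mm: (515.6,−108.8) now against (515.5,−109.5) before. Bottle next.

```bash
python3 -m jog '[[0.06,0,0,0,0,-0.03],[0.18,0,0,0,0,-0.075],[0.32,-0.01,0,0,0,-0.12],[0.46,-0.01,0,0,0,-0.165],[0.6,-0.02,0,0,0,-0.21],[0.74,-0.02,0,0,0,-0.255],[0.86,-0.03,0,0,0,-0.3],[0.94,-0.03,0,0,0,-0.345],[0.98,-0.03,0,0,0,-0.39],[1,-0.033,0,0,0,-0.435]]'
python3 - <<'E'
from h import *
row(442,313,172,180)
E
```

```text
time: 46.1
tool_pos: [471.9, 135.3, 172.6]
tcp_rot: [-180.0, -0.2, 176.8]
ft_force: [0.3, -0.4, 0.1]
finger_gap: 85.5
[0.16, 0.703, 0.002, 0.0, 0.0, -0.018] min rows 3.6
```

```bash
python3 -m jog '[[0.02,0.08,0,0,0,-0.01],[0.05,0.22,0,0,0,-0.018],[0.09,0.4,0,0,0,-0.018],[0.12,0.55,0,0,0,-0.018],[0.15,0.65,0,0,0,-0.018],[0.16,0.69,0,0,0,-0.018],[0.16,0.703,0,0,0,-0.018],[0.16,0.703,0,0,0,-0.018]]'
python3 - <<'E'
from h import *
s=r.snapshot("wrist");cv2.imwrite("pics/w18.png",s["pixels"][:,:,::-1])
row(442,314,48.5,179.6)
E
```

```text
time: 46.9
tool_pos: [444.7, 311.5, 174.0]
tcp_rot: [-179.9, -0.1, 179.6]
ft_force: [-0.4, 0.3, -0.1]
finger_gap: 85.4
[0.012, 0.011, 0.504, 0.0, 0.0, -0.0] min rows 2.5
```

View pics/w18.png

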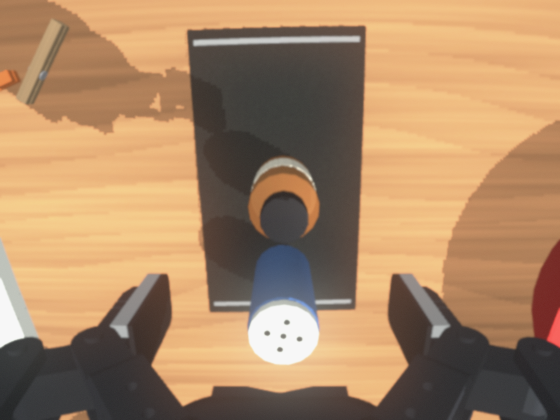

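```bash
python3 -m jog '[[0.01,0.008,0.1,0,0,0],[0.01,0.008,0.22,0,0,0],[0.01,0.008,0.35,0,0,0],[0.01,0.008,0.44,0,0,0],[0.01,0.008,0.49,0,0,0],[0.01,0.008,0.504,0,0,0],[0.01,0.008,0.506,0,0,0],[0.01,0.008,0.506,0,0,0]]'
python3 -m jog '[[0,0,0,0,0,0],[0,0,0,0,0,0],[0,0,0,0,0,0],[0,0,0,0,0,0],[0,0,0,0,0,0],[0,0,0,0,0,0],[0,0,0,0,0,0],[0,0,0,0,0,0]]' 0 40
python3 -m jog '[[0,0,-0.05,0,0,0],[0,0,-0.15,0,0,0],[0,0,-0.28,0,0,0],[0,0,-0.4,0,0,0],[0,0,-0.48,0,0,0],[0,0,-0.52,0,0,0],[0,0,-0.52,0,0,0]]'
python3 - <<'E'
from h import *
row(508.5,-53.5,176,97.9)
E
```

```text
time: 47.75
tool_pos: [443.7, 314.6, 50.3]
tcp_rot: [179.9, 0.1, 179.6]
ft_force: [0.5, 0.4, 0.4]
finger_gap: 85.5
time: 48.55
tool_pos: [443.1, 314.6, 49.8]
tcp_rot: [180.0, 0.1, 179.6]
ft_force: [-1.5, -1.3, 6.2]
finger_gap: 46.7
time: 49.25
tool_pos: [443.3, 314.8, 180.7]
tcp_rot: [179.9, 0.1, 179.6]
ft_force: [1.5, 0.1, -1.2]
finger_gap: 46.8
[-0.272, -1.471, 0.019, 0.0, -0.0, 0.454] min rows 9.5
```

```bash
python3 -m jog '[[-0.01,-0.06,0,0,0,0.03],[-0.03,-0.18,0,0,0,0.075],[-0.06,-0.32,0,0,0,0.12],[-0.09,-0.46,0,0,0,0.165],[-0.11,-0.6,0,0,0,0.21],[-0.14,-0.74,0,0,0,0.255],[-0.16,-0.86,0,0,0,0.3],[-0.18,-0.94,0,0,0,0.345],[-0.19,-0.98,0,0,0,0.39],[-0.19,-1,0,0,0,0.435]]'
python3 - <<'E'
from h import *
row(508.5,-53.5,176,97.9)
E
```

```text
time: 50.25
tool_pos: [487.3, 62.7, 176.8]
tcp_rot: [-179.8, -0.0, 100.8]
ft_force: [0.7, 0.1, -1.6]
finger_gap: 47.1
[-0.472, -0.004, 0.003, 0.0, -0.0, 0.016] min rows 2.4
```

```bash
python3 -m jog '[[-0.08,0,0,0,0,0.01],[-0.2,0,0,0,0,0.016],[-0.33,0,0,0,0,0.016],[-0.42,-0.004,0,0,0,0.016],[-0.46,-0.004,0,0,0,0.016],[-0.472,-0.004,0,0,0,0.016],[-0.472,-0.004,0,0,0,0.016],[-0.472,-0.004,0,0,0,0.016]]'
python3 - <<'E'
from h import *
row(508.5,-54.2,56,97.9)
s=r.snapshot("wrist");cv2.imwrite("pics/w19.png",s["pixels"][:,:,::-1])
E
```

```text
time: 51.05
tool_pos: [510.0, -51.0, 178.3]
tcp_rot: [-180.0, -0.0, 98.4]
ft_force: [-0.7, -0.1, -2.2]
finger_gap: 46.8
[-0.012, -0.008, 0.489, 0.0, -0.0, 0.003] min rows 2.4
```

View pics/w19.png

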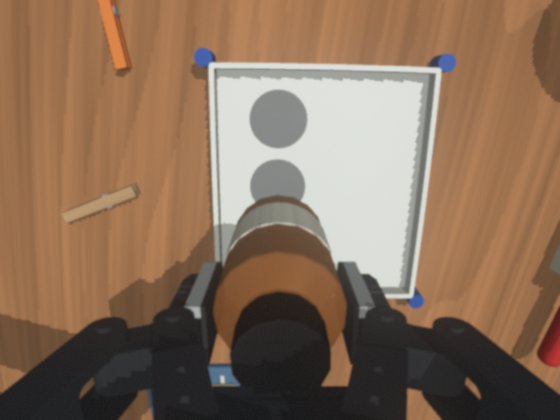

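```bash
python3 -m jog '[[-0.01,-0.009,0.08,0,0,0.003],[-0.01,-0.009,0.2,0,0,0.003],[-0.01,-0.009,0.33,0,0,0.003],[-0.01,-0.009,0.43,0,0,0.003],[-0.01,-0.009,0.475,0,0,0.003],[-0.01,-0.009,0.489,0,0,0.003],[-0.01,-0.009,0.489,0,0,0.003],[-0.01,-0.009,0.489,0,0,0.003]]'
python3 -m jog '[[0,0,0.006,0,0,0],[0,0,0.012,0,0,0],[0,0,0.012,0,0,0],[0,0,0.012,0,0,0]]'
```

```text
time: 51.9
tool_pos: [509.7, -54.8, 58.2]
tcp_rot: [179.9, 0.0, 97.9]
ft_force: [0.2, -0.4, -2.4]
finger_gap: 47.0
time: 52.3
tool_pos: [508.5, -54.8, 53.7]
tcp_rot: [180.0, 0.0, 97.8]
ft_force: [-0.5, -0.0, -1.9]
finger_gap: 47.0
```

```bash
python3 -m jog '[[0,0,0.005,0,0,0],[0,0,0.009,0,0,0],[0,0,0.012,0,0,0],[0,0,0.012,0,0,0]]'
```

```text
time: 52.7
tool_pos: [508.4, -54.8, 50.9]
tcp_rot: [-180.0, 0.0, 97.9]
ft_force: [-2.6, 1.2, 3.4]
finger_gap: 46.9
```

```bash
python3 -m jog '[[0,0,0,0,0,0],[0,0,0,0,0,0],[0,0,0,0,0,0],[0,0,0,0,0,0],[0,0,0,0,0,0],[0,0,0,0,0,0]]' 1 40
python3 -m jog '[[0,0,-0.06,0,0,0],[0,0,-0.18,0,0,0],[0,0,-0.32,0,0,0],[0,0,-0.44,0,0,0],[0,0,-0.5,0,0,0],[0,0,-0.5,0,0,0]]'
python3 - <<'E'
from h import *
s=r.snapshot("wrist");cv2.imwrite("pics/w20.png",s["pixels"][:,:,::-1])
row(523,312,172,180)
E
```

```text
time: 53.3
tool_pos: [508.4, -54.8, 50.6]
tcp_rot: [180.0, 0.0, 97.9]
ft_force: [0.8, 0.2, 0.0]
finger_gap: 85.6
time: 53.9
tool_pos: [510.3, -55.1, 178.9]
tcp_rot: [179.7, 0.1, 97.9]
ft_force: [1.1, 0.4, -0.6]
finger_gap: 85.6
[1.446, 0.256, 0.018, 0.0, 0.0, -0.456] min rows 9.6
```

View pics/w20.png

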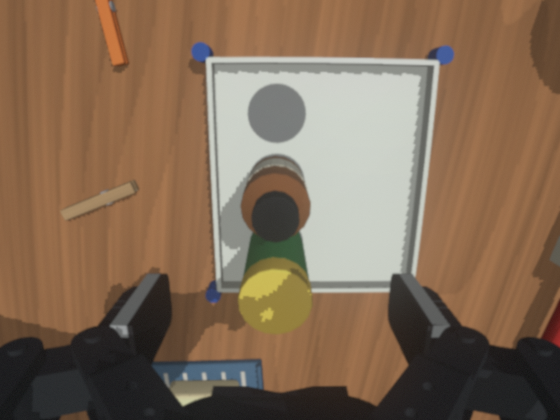

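The bottle stands in the middle again, cap at (275,216), with the jar at (274,297). Last, the shaker.

```bash
python3 -m jog '[[0.06,0.01,0,0,0,-0.03],[0.18,0.03,0,0,0,-0.075],[0.32,0.06,0,0,0,-0.12],[0.46,0.08,0,0,0,-0.165],[0.6,0.11,0,0,0,-0.21],[0.74,0.13,0,0,0,-0.255],[0.86,0.15,0,0,0,-0.3],[0.94,0.17,0,0,0,-0.345],[0.98,0.18,0,0,0,-0.39],[1,0.18,0,0,0,-0.435]]'
python3 - <<'E'
from h import *
row(522.5,312,172,180)
E
```

```text
time: 54.95
tool_pos: [517.3, 200.0, 172.5]
tcp_rot: [-179.9, -0.2, 176.6]
ft_force: [0.2, -0.3, -0.3]
finger_gap: 85.2
[0.006, 0.449, 0.002, 0.0, 0.0, -0.019] min rows 2.2
```

```bash
python3 -m jog '[[0,0.08,0,0,0,-0.01],[0,0.2,0,0,0,-0.019],[0.006,0.32,0,0,0,-0.019],[0.006,0.41,0,0,0,-0.019],[0.006,0.445,0,0,0,-0.019],[0.006,0.449,0,0,0,-0.019],[0.006,0.449,0,0,0,-0.019]]'
python3 - <<'E'
from h import *
s=r.snapshot("wrist");cv2.imwrite("pics/w21.png",s["pixels"][:,:,::-1])
row(522,313.2,48,179.6)
E
```

```text
time: 55.65
tool_pos: [524.4, 310.2, 174.3]
tcp_rot: [-179.9, -0.1, 179.6]
ft_force: [0.8, -0.5, -0.2]
finger_gap: 85.6
[0.011, 0.013, 0.507, -0.0, 0.0, -0.0] min rows 2.5
```

View pics/w21.png

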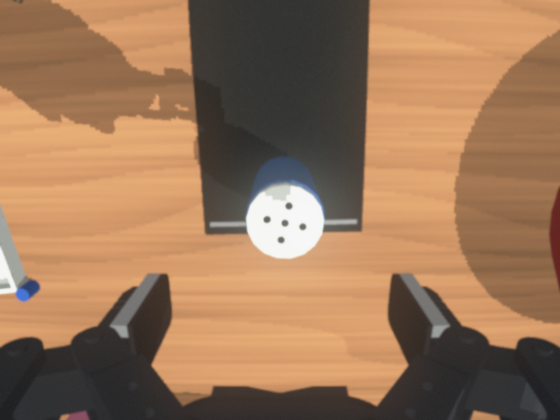

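The shaker's top is at (285,221). Descending.

```bash
python3 -m jog '[[0.01,0.009,0.1,0,0,0],[0.01,0.009,0.22,0,0,0],[0.01,0.009,0.35,0,0,0],[0.01,0.009,0.44,0,0,0],[0.01,0.009,0.49,0,0,0],[0.01,0.009,0.505,0,0,0],[0.01,0.009,0.507,0,0,0],[0.01,0.009,0.507,0,0,0]]'
python3 -m jog '[[0,0,0,0,0,0],[0,0,0,0,0,0],[0,0,0,0,0,0],[0,0,0,0,0,0],[0,0,0,0,0,0],[0,0,0,0,0,0],[0,0,0,0,0,0],[0,0,0,0,0,0]]' 0 40
python3 -m jog '[[0,0,-0.05,0,0,0],[0,0,-0.15,0,0,0],[0,0,-0.28,0,0,0],[0,0,-0.4,0,0,0],[0,0,-0.48,0,0,0],[0,0,-0.52,0,0,0],[0,0,-0.52,0,0,0]]'
python3 - <<'E'
from h import *
row(501.5,4.7,176,97.3)
E
```

```text
time: 56.5
tool_pos: [523.5, 313.7, 50.4]
tcp_rot: [179.9, 0.1, 179.6]
ft_force: [0.3, 1.2, 0.3]
finger_gap: 85.2
time: 57.3
tool_pos: [523.0, 313.7, 49.8]
tcp_rot: [180.0, 0.1, 179.6]
ft_force: [-0.3, -1.6, 5.9]
finger_gap: 49.1
time: 58.0
tool_pos: [523.2, 313.9, 180.7]
tcp_rot: [179.9, 0.2, 179.6]
ft_force: [0.6, 0.3, -0.9]
finger_gap: 49.2
[0.078, -1.237, 0.019, 0.0, -0.0, 0.457] min rows 9.6
```

```bash
python3 -m jog '[[0,-0.06,0,0,0,0.03],[0.01,-0.16,0,0,0,0.075],[0.02,-0.28,0,0,0,0.12],[0.02,-0.4,0,0,0,0.165],[0.03,-0.52,0,0,0,0.21],[0.04,-0.64,0,0,0,0.255],[0.05,-0.76,0,0,0,0.3],[0.05,-0.86,0,0,0,0.345],[0.06,-0.92,0,0,0,0.39],[0.06,-0.95,0,0,0,0.435]]'
python3 - <<'E'
from h import *
row(501.5,4.7,176,97.3)
E
```

```text
time: 59.0
tool_pos: [504.2, 74.5, 176.7]
tcp_rot: [-179.8, -0.0, 100.9]
ft_force: [-0.2, 0.1, -0.8]
finger_gap: 48.9
[-0.272, -0.063, 0.003, 0.0, -0.0, 0.02] min rows 1.4
```

```bash
python3 -m jog '[[-0.06,-0.01,0,0,0,0.01],[-0.14,-0.03,0,0,0,0.02],[-0.21,-0.05,0,0,0,0.02],[-0.26,-0.063,0,0,0,0.02],[-0.272,-0.063,0,0,0,0.02],[-0.272,-0.063,0,0,0,0.02],[-0.272,-0.063,0,0,0,0.02]]'
python3 - <<'E'
from h import *
row(501.5,4.2,56,97.3)
s=r.snapshot("wrist");cv2.imwrite("pics/w22.png",s["pixels"][:,:,::-1])
E
```

```text
time: 59.7
tool_pos: [503.5, 6.8, 178.6]
tcp_rot: [-180.0, -0.0, 97.7]
ft_force: [-0.1, 0.1, -1.4]
finger_gap: 49.1
[-0.009, -0.009, 0.49, 0.0, -0.0, 0.002] min rows 2.5
```

View pics/w22.png

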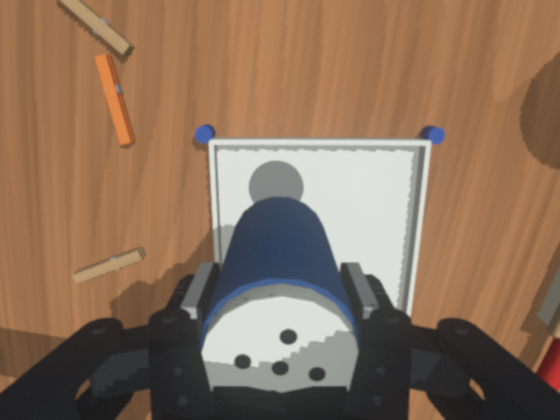

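```bash
python3 -m jog '[[-0.008,-0.009,0.08,0,0,0.002],[-0.008,-0.009,0.2,0,0,0.002],[-0.008,-0.009,0.33,0,0,0.002],[-0.008,-0.009,0.43,0,0,0.002],[-0.008,-0.009,0.475,0,0,0.002],[-0.008,-0.009,0.49,0,0,0.002],[-0.008,-0.009,0.49,0,0,0.002],[-0.008,-0.009,0.49,0,0,0.002]]'
python3 -m jog '[[0,0,0.006,0,0,0],[0,0,0.012,0,0,0],[0,0,0.012,0,0,0],[0,0,0.012,0,0,0]]'
```

```text
time: 60.55
tool_pos: [502.8, 4.0, 57.9]
tcp_rot: [179.9, 0.0, 97.3]
ft_force: [-0.0, 0.7, -2.1]
finger_gap: 49.1
time: 60.95
tool_pos: [501.5, 4.0, 53.4]
tcp_rot: [180.0, 0.0, 97.3]
ft_force: [0.5, 0.4, -1.1]
finger_gap: 48.9
```

```bash
python3 -m jog '[[0,0,0.005,0,0,0],[0,0,0.009,0,0,0],[0,0,0.011,0,0,0],[0,0,0.011,0,0,0]]'
```

```text
time: 61.35
tool_pos: [501.5, 4.0, 50.8]
tcp_rot: [-180.0, 0.0, 97.3]
ft_force: [-2.6, -1.2, 4.0]
finger_gap: 49.1
```

```bash
python3 -m jog '[[0,0,0,0,0,0],[0,0,0,0,0,0],[0,0,0,0,0,0],[0,0,0,0,0,0],[0,0,0,0,0,0],[0,0,0,0,0,0]]' 1 40
python3 -m jog '[[0,0,-0.06,0,0,0],[0,0,-0.18,0,0,0],[0,0,-0.32,0,0,0],[0,0,-0.46,0,0,0],[0,0,-0.58,0,0,0],[0,0,-0.68,0,0,0],[0,0,-0.7,0,0,0],[0,0,-0.7,0,0,0]]'
python3 -m jog '[[0.08,0,0,0,0,0],[0.22,-0.05,0,0,0,0],[0.4,-0.12,0,0,0,0],[0.58,-0.2,0,0,0,0],[0.72,-0.26,0,0,0,0],[0.8,-0.3,0,0,0,0],[0.8,-0.3,0,0,0,0],[0.8,-0.3,0,0,0,0]]'
python3 - <<'E'
from h import *
s=r.snapshot("top");cv2.imwrite("pics/t23.png",s["pixels"][:,:,::-1])
H=hsv(s);p=s["pixels"].astype(int);h,S,V=H[...,0],H[...,1],H[...,2]
def go(nm,m,z,b):
    roi=np.zeros(h.shape,bool);roi[b[1]:b[3],b[0]:b[2]]=1
    for k in blobs(m&roi,10)[:1]: print(nm,rect(cast(s,k.reshape(-1,2),z)))
go("jar",(h>22)&(h<34)&(S>170)&(V>150),104,(300,235,350,280))
go("bottle cap",V<80,104,(284,252,310,276))
go("shoulder",(S>120)&(h<20),78,(284,252,310,276))
go("shaker",(S<40)&(V>140),104,(254,252,284,282))
go("soap",(h>18)&(h<34)&(S>25)&(S<150)&(V>150),34,(370,240,440,320))
go("dish",(h>95)&(h<125)&(S>60),8,(370,240,440,320))
t=r.snapshot("scene");cv2.imwrite("pics/s23.png",t["pixels"][:,:,::-1])
E
```

```text
time: 61.95
tool_pos: [501.5, 4.0, 50.5]
tcp_rot: [180.0, -0.0, 97.3]
ft_force: [0.3, 0.2, -0.3]
finger_gap: 85.8
time: 62.75
tool_pos: [502.1, 3.9, 226.3]
tcp_rot: [179.9, 0.0, 97.3]
ft_force: [0.1, -0.8, -0.4]
finger_gap: 85.6
time: 63.55
tool_pos: [400.9, 192.7, 223.9]
tcp_rot: [-179.9, 0.0, 97.4]
ft_force: [1.4, -0.2, 0.2]
finger_gap: 85.5
jar (array([ 514. , -112.7]), array([47.4, 45.4]), -46.7)
bottle cap (array([506.6, -55.4]), array([26.2, 26.1]), 88.8)
shoulder (array([506.1, -56.5]), array([43.4, 43.3]), 88.8)
shaker (array([497.8,   3.2]), array([58.6, 58.1]), 88.9)
soap (array([ 464.6, -289.8]), array([71.7, 46.7]), 9.3)
dish (array([ 464.7, -290.8]), array([118.8,  78.9]), 10.5)
```

View pics/t23.png

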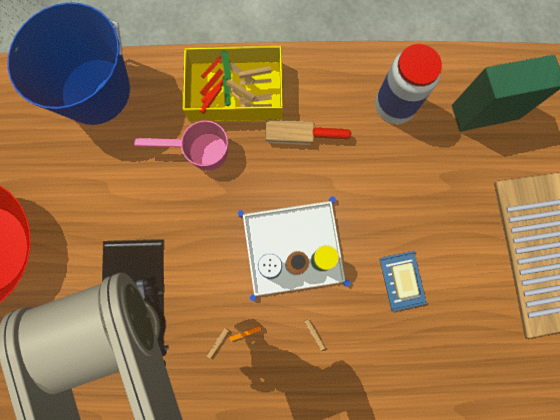

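View pics/s23.png

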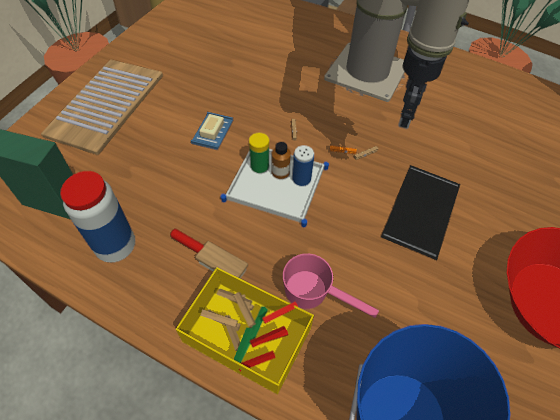

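The three containers are upright on their spots at (269,266), (297,263) and (326,258), matching the first picture. The soap is on the dish, and the brush and dipper haven't moved. Handing in.

```bash
python3 -c "
from bench import r
print(r.hand_in())"
```

```text
the job is handed in; nothing more can be done
None
```

I stood the shaker, bottle and jar on the mat, laid the soap on the dish, and put the jar, bottle and shaker back upright on their own spots. I handed the job in at about 64 s of the 144 s allowed; no verdict was reported.

Last checks from the top camera, compared with the start:

| Item | Result |
|---|---|
| Jar | no measurable change in position |
| Bottle | about 1 mm from where it stood |
| Shaker | same pixel spot as at the start, and placed within about 1 mm of the tool position it was picked from |
| Soap | about 1 mm from the dish centre and 1° off its length |
| Brush and dipper | at the same pixel positions |

- **Shaker measurement:** the colour mask for its white top merged with the white tray (58 mm instead of 47 mm), so its position rests on the picture and the tool readings.
- **Camera disagreement:** the three cameras differed by up to about 6 mm in absolute position, so I worked from values between them. For the soap on the dish, the wrist view gave 3 mm off centre and the top view 1 mm, both within the 15 mm limit.

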